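# Slide the tall paint bottle home into the rack

## Robot

A 6-joint arm with a two-finger parallel gripper is mounted at the origin on the work surface. World frame = base frame: x ahead of the robot, y to its left, z up, the work surface at z = 0. Lengths are in m, angles in rad, forces in N, time in s.
With the tool pointing down it reaches from about 0.3 to 0.875 m from the base axis. Payload 6.4 kg.
Tool frame: the origin (TCP) lies on the centre line of the jaws, within the pads' length; the fingertips stand arm.tips_ahead ahead of it and the grasp point (between the pads) lies 2 mm behind it (arm.tips_ahead is the distance from the TCP to the fingertips, in m); z points along the fingers, y is the direction in which the jaws open and shut (so a half turn about z gives the same grasp; the last joint's range is limited). The gripper opens to 85 mm and grips with 20 to 120 N. Pads are 22 mm wide; open, the fingers measure 114 mm over their backs; the gripper's body (76 mm by 85 mm) begins 54 mm behind the grasp point. The pads swing forward as they close: fully open they stand 13 mm farther back than shut.
Start: joints at [1.061, 0.181, 1.607, -0, 1.354, -0.206], TCP at [0.172, 0.549, 0.216] pointing down, gripper open.
Joint ranges: [-2.99, 2.99], [-0.89, 2.07], [0.3, 2.58], [-1.14, 4.28], [0, 2.63], [-3.12, 3.12]. Speed limits (rad/s): [2.57, 2.57, 3.01, 3.14, 3.14, 3.14].

## Interface

Orientations are given as a unit quaternion [w, x, y, z].
In Python, from bench import arm, imaging, order gives the robot as it stands.
- The arm moves only by the tool jog_arm, never from a script. Its argument "targets" is text: rows parted by semicolons, each of 7 numbers parted by spaces: the shift along the tool's x, y, z in mm, then the turn, a rotation vector about the tool's x, y, z in rad, then the closure, from 0 (fully open) to 1 (shut). In form: tx ty tz wx wy wz claw; .... A call has 1 to 8 rows; each row is the pose to reach, as a shift and turn from the pose commanded when the call began, along the tool's axes at that moment; what a row does not reach only later rows make up. A row lasts 1/8 s, in which the tool goes at most 62.5 mm and 10.7 degrees, less where a joint would pass 70% of its speed; a pose out of reach is approached as far as the arm can. A call with a gripper value outside its range is refused whole. The fingers move at their own pace and stop on an object; "squeeze" is the grip in N (left out, the last holds). Time passes only in rows, so rows that repeat a pose let the fingers close. It gives the time, the measured TCP pose, the force and the opening at its end, in the units of the state.
- arm.state(): the state, without advancing time (a new reading comes with each control period).
- imaging.grab_frame(name): name is "scene" or "top" or "wrist"; returns the picture (420x560x3 uint8, blue, green, red); there is no depth.
- imaging.calibration(name): a dict with "intrinsics" (3x3 intrinsics, pixels), "rvec" (rotation vector, rad) and "tvec" (3), from world to camera coordinates, as OpenCV has them. Camera axes: x right, y down, z forward; pixel columns grow to the right and rows downward; lengths in m; the calibration is good to about 2 mm. A picture is of the moment at which its call begins: read the wrist's pose just before it. calibration takes no time and is no camera call; for the wrist camera it gives the pose at the moment of the call.
- order.finish_job(): hands the job in, once; it reports no verdict.
The state is a dict: "clock": time; "joint_positions": joint angles; "dq": joint speeds; "effort": joint torques, N m; "tcp_pos": TCP position; "tool_rot": TCP orientation; "ft_force": force on the tool from outside, world axes, zero at the start; "torque": the same for the moment, N m; "width": finger opening in m.
Only numpy, scipy, OpenCV 4.12 (cv2) and the standard library are available. Lean on these libraries where they do the work, as an engineer would, in place of code of your own. Each camera call takes 0.05 s, during which the arm holds its last target.

## Task

The tall, narrow paint bottle has been left out on the table: push it with the fingertips, low on its bare foot and close to the table, so that it slides across the table into the free bay of the low wooden rack and stands fully home against the rack's back board. It is full and tips easily, so it must stay upright all the way; do not grip or lift it, and do not touch it on its paper label or higher. Leave the jar, the chalk holder, the pencil cup and the crayon caddy where they are.

Things in the scene. Friction and masses are not known exactly. Their poses are not given: they have to be found in the camera images.
- bottle: The paint bottle: plain white, loose, round, upright, 56 mm in diameter (radius 28 mm), 240 mm tall, 0.4 to 0.6 kg. Its bare foot, the part to push, is a straight cylinder from 0 to 90 mm height. Origin: centre of its underside; z is up along the bottle. It slides on the table under a push of some 2 to 5 N; pushed above some 35 mm height it can tip, so push within 30 mm of the table.
- bottle_upper: The rest of the bottle, one piece with it: brown paper label from 90 to 165 mm height (same 56 mm diameter), then shoulder, neck and a pointed nozzle cap up to 240 mm. Not to be touched. Its origin and axes are those of bottle.
- rack: Low wooden rack fixed on the table, no floor. Three bays, centred on its own y = -90, 0, +90 mm, each 80 mm wide inside, open to -x and upward. Dividers 10 mm thick, 50 mm high, x = -30 to +18 mm; back board 75 mm high, inner face at x = +18 mm. Origin: centre of its underside; +x points from the open front to the back board. Fully home, the bottle's axis is at x = -10 mm.
- liner: Sheet of thin drip paper (58 x 66 mm, flat on the table, no height to speak of) lying in the middle of the rack's free bay; the other two bays hold the jar and the chalk holder. Origin: centre of the sheet, on the table, on the bay's middle line, 33 mm in front of the back board; axes parallel to the rack's.
- jar: Glass jar with a steel lid, 60 mm in diameter, 85 mm tall, loose, standing in one of the rack's bays. Origin: centre of its underside.
- chalk_holder: Chalk holder, a block 40 (x) x 60 (y) x 45 mm with chalk sticks up to 75 mm height, loose, standing in one of the rack's bays. Origin: centre of its underside.
- pencil_cup: Round wooden pencil cup, 72 mm in diameter, 95 mm tall, pencils in it up to about 175 mm height, loose, standing on the table near the work. Origin: centre of its underside.
- caddy: Crayon caddy, an open plastic box 120 (x) x 190 (y) x 70 mm with a carry handle that arches along y over its middle up to 161 mm height, loose, standing on the table near the work. Origin: centre of its underside.
There are look-alikes about, which are no part of the job. Of the things that look like the bottle, the largest one is meant.

How it is judged:
By the outcome, as a careful person would: the job done as asked, in the order asked, and still so for the second after the job is handed in, with the robot touching nothing.
It also fails if it takes over 69 s, if anything falls off the work surface, if the arm or the gripper's body presses on something with over 40 N, if the wrist force passes 120 N, or if a joint passes its speed limit or range.

## Working session

There is one attempt and no reset: what is moved stays moved. The work goes in short steps, Python scripts to look and compute and a tool call to move; the robot and the scene stay as the last step left them, time stands still between calls to the robot, and variables do not carry over. Pictures are saved under pics/ and viewed, and the job is handed in when it is done.

Besides the shell and the picture viewer there is one more tool, called after "Emit:" as name(argument=value, ...) on one line, values as JSON. jog_arm: Moves the arm, as the interface text tells. Its arguments: {"type":"object","properties":{"targets":{"type":"string"},"squeeze":{"type":"number"}},"required":["targets"]}

```bash
mkdir -p pics; ls; python3 - <<'E'
from bench import arm, imaging, order
import cv2
print(arm.state(), arm.tips_ahead)
for n in ("scene","top","wrist"):
    cv2.imwrite(f"pics/{n}0.png", imaging.grab_frame(n)); print(n, imaging.calibration(n))
E
```

```text
pics
{'clock': 0.0, 'joint_positions': array([ 1.06073943e+00,  1.81568243e-01,  1.60799794e+00, -3.02759070e-06,
        1.35383112e+00, -2.06311378e-01]), 'dq': array([-0.00158029,  0.00052296,  0.00101699, -0.00129479,  0.00088024,
       -0.00034498]), 'effort': array([-5.28880028e-04, -4.44874048e+01, -3.51331902e+01, -3.34569722e-04,
        9.22830164e-03,  1.87899940e-05]), 'tcp_pos': array([0.17167853, 0.54815853, 0.21537377]), 'tool_rot': array([-3.14947176e-04,  1.51289213e-01,  9.88489130e-01, -8.45575798e-04]), 'ft_force': array([-0.64661473, -0.42636473, -0.17629193]), 'torque': array([ 0.02478063,  0.01434406, -0.03109154]), 'width': 0.0855382385187998} 0.017
scene {'intrinsics': array([[423.18280135,   0.        , 282.02651359],
       [  0.        , 423.18280135, 211.25283497],
       [  0.        ,   0.        ,   1.        ]]), 'rvec': array([ 2.41908553,  0.93977349, -0.29258016]), 'tvec': array([-0.5074203 , -0.23758712,  1.29418582])}
top {'intrinsics': array([[532.27223636,   0.        , 282.00486135],
       [  0.        , 532.27223636, 213.17225768],
       [  0.        ,   0.        ,   1.        ]]), 'rvec': array([ 2.15818344, -2.10697309,  0.18086822]), 'tvec': array([0.10924181, 0.57273077, 1.39715813])}
wrist {'intrinsics': array([[331.7296272 ,   0.        , 278.82290978],
       [  0.        , 331.7296272 , 209.27143238],
       [  0.        ,   0.        ,   1.        ]]), 'rvec': array([-2.35463276, -1.72842009, -0.22614764]), 'tvec': array([-0.57475021, -0.03233587,  0.37699547])}
```

View pics/scene0.png

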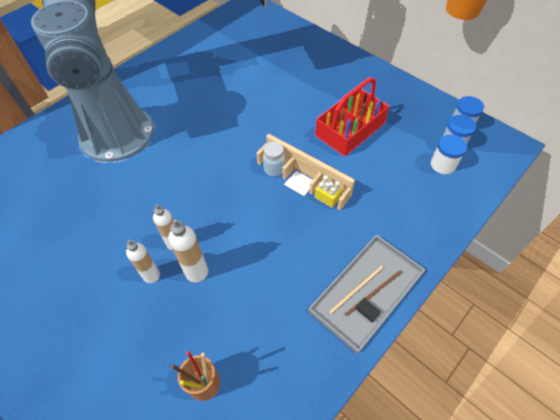

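View pics/top0.png

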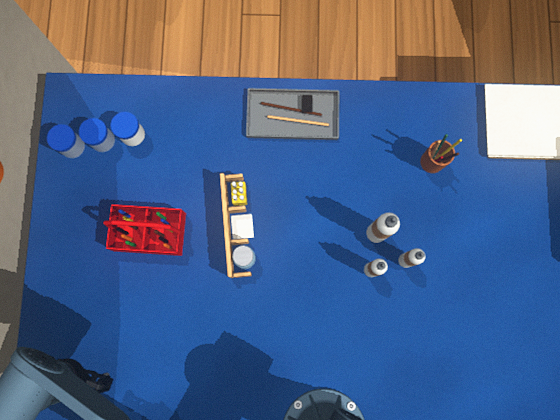

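View pics/wrist0.png

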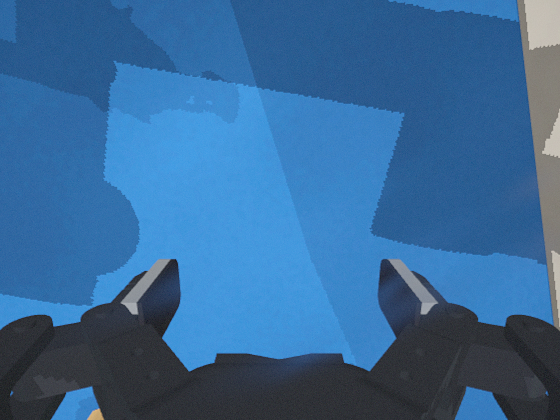

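The largest bottle is at scene (190,255) and top (383,228), with two small look-alikes next to it. The rack is at top (235,225), with its free bay (white sheet) at (243,226). The caddy is behind the rack and the pencil cup is off at top (437,155).

```bash
cat > h.py <<'E'
import numpy as np, cv2
from bench import arm, imaging, order
def cal(n):
    c=imaging.calibration(n); R=cv2.Rodrigues(np.array(c["rvec"]))[0]; return c["intrinsics"],R,np.array(c["tvec"]).ravel()
def ray(n,uv,z=0,C=None):
    K,R,t=C or cal(n); d=R.T@np.linalg.inv(K)@np.array([uv[0],uv[1],1.]); o=-R.T@t
    return o+d*(z-o[2])/d[2]
def proj(n,P,C=None):
    K,R,t=C or cal(n); p=K@(R@np.array(P).reshape(-1,3).T+t[:,None]); return (p[:2]/p[2]).T
E
python3 - <<'E'
from h import *
t=cv2.imread("pics/top0.png"); s=cv2.imread("pics/scene0.png")
a=cv2.resize(t[160:290,210:440],None,fx=3.4,fy=3.4,interpolation=cv2.INTER_NEAREST)
cv2.imwrite("pics/tc.png",a)
a=cv2.resize(s[120:300,120:370],None,fx=3.2,fy=3.2,interpolation=cv2.INTER_NEAREST)
cv2.imwrite("pics/sc.png",a)
for n,uv,z in [("top",(243,226),0),("top",(383,228),.0),("scene",(300,183),0),("scene",(194,275),0),("scene",(180,228),.24),("top",(391,217),.24),("top",(376,270),0),("top",(408,262),0),("top",(433,160),0),("top",(145,230),.03)]:
    print(n,uv,ray(n,uv,z).round(3))
E
```

```text
top (243, 226) [0.539 0.231 0.   ]
top (383, 228) [ 0.543 -0.16   0.   ]
scene (300, 183) [0.541 0.236 0.   ]
scene (194, 275) [ 0.534 -0.148  0.   ]
scene (180, 228) [ 0.553 -0.143  0.24 ]
top (391, 217) [ 0.534 -0.134  0.24 ]
top (376, 270) [ 0.425 -0.14   0.   ]
top (408, 262) [ 0.45  -0.229  0.   ]
top (433, 160) [ 0.743 -0.305  0.   ]
top (145, 230) [0.517 0.497 0.03 ]
```

View pics/tc.png

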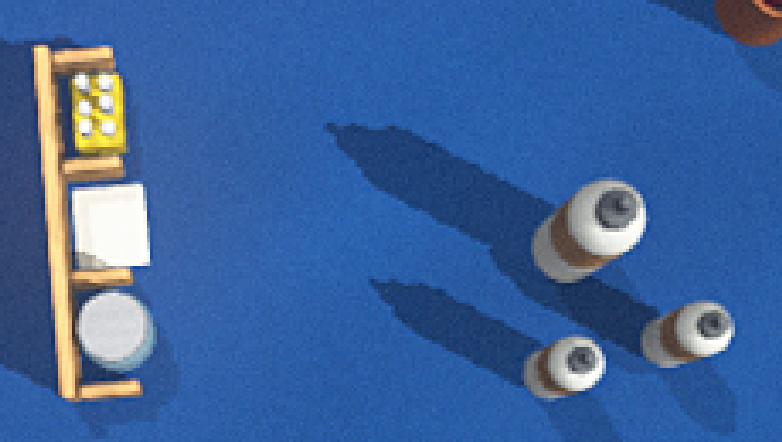

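View pics/sc.png

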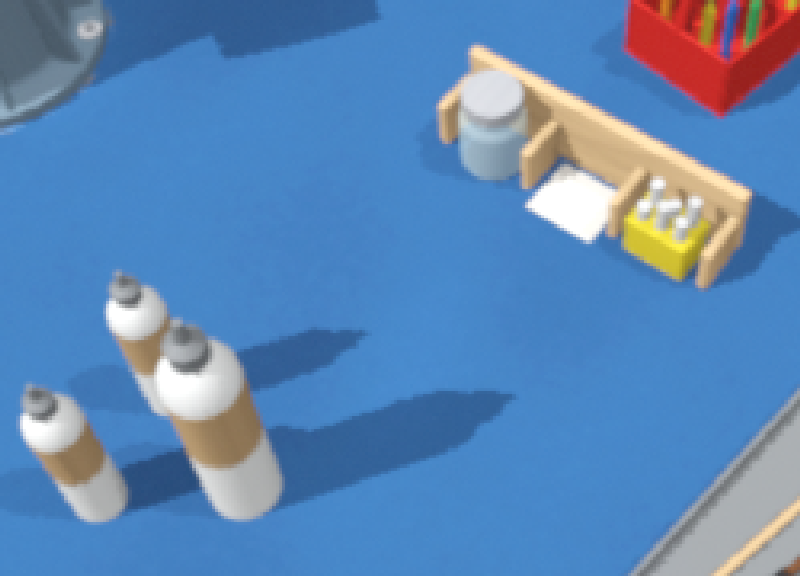

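```bash
python3 - <<'E'
from h import *
from scipy.optimize import least_squares
im={n:cv2.imread(f"pics/{n}0.png") for n in("top","scene")}
for n,seed in (("top",(243,226)),("scene",(298,183))):
    I=im[n]; m=(cv2.inRange(I,(160,160,160),(255,255,255)))
    k,l,st,ce=cv2.connectedComponentsWithStats(m); L=l[seed[1],seed[0]]
    cs=max(cv2.findContours((l==L).astype(np.uint8),0,2)[0],key=cv2.contourArea)
    C=cal(n); W=np.array([ray(n,p[0],0,C)[:2] for p in cs])
    r=cv2.minAreaRect((W*1000).astype(np.float32)); print(n,"liner",st[L],r,W.mean(0), cv2.boxPoints(r).round(0).tolist())
    # backboard/wood
    hsv=cv2.cvtColor(I,cv2.COLOR_BGR2HSV)
# bottle foot
for n,box in (("scene",(178,245,215,290)),("top",(360,200,402,248))):
    I=im[n]; x0,y0,x1,y1=box; hsv=cv2.cvtColor(I,cv2.COLOR_BGR2HSV)
    m=cv2.inRange(hsv,(0,0,90),(179,75,255)); mm=np.zeros_like(m); mm[y0:y1,x0:x1]=m[y0:y1,x0:x1]
    k,l,st,ce=cv2.connectedComponentsWithStats(mm); print(n,st,ce.round(1).tolist())
    cv2.imwrite(f"pics/m_{n}.png",cv2.resize(np.hstack([I[y0-5:y1+5,x0-5:x1+5],cv2.cvtColor(mm,8)[y0-5:y1+5,x0-5:x1+5]]),None,fx=6,fy=6,interpolation=0))
E
```

```text
top liner [231 214  23  25 487] ((538.7666015625, 234.1572265625), (67.60762786865234, 59.255638122558594), 6.658621311187744) [0.53446498 0.23692182] [[502.0, 260.0], [509.0, 201.0], [576.0, 209.0], [569.0, 268.0]]
scene liner [284 172  36  24 439] ((538.1160278320312, 250.96131896972656), (70.3038101196289, 90.72441864013672), 6.361099720001221) [0.54839796 0.24232758] [[498.0, 292.0], [508.0, 202.0], [578.0, 210.0], [568.0, 300.0]]
scene [[     0      0    560    420 234655]
 [   178    245     16      7     80]
 [   178    245     30     37    465]] [[279.7, 209.4], [184.1, 247.3], [195.2, 269.6]]
top [[     0      0    560    420 234638]
 [   376    213     24     24    400]
 [   374    221      1      1      1]
 [   366    223     22     20    156]
 [   374    228      2      2      2]
 [   376    231      1      1      1]
 [   379    234      1      1      1]
 [   380    236      1      1      1]] [[279.3, 209.5], [387.7, 223.9], [374.0, 221.0], [373.1, 235.2], [374.5, 228.5], [376.0, 231.0], [379.0, 234.0], [380.0, 236.0]]
```

```bash
python3 - <<'E'
from h import *
from scipy.optimize import least_squares
im={n:cv2.imread(f"pics/{n}0.png") for n in("top","scene")}
for n,box in (("scene",(178,255,215,290)),("top",(360,215,388,248))):
    I=im[n]; x0,y0,x1,y1=box; hsv=cv2.cvtColor(I,cv2.COLOR_BGR2HSV)
    m=cv2.inRange(hsv,(0,0,90),(179,95,255)); mm=np.zeros_like(m); mm[y0:y1,x0:x1]=m[y0:y1,x0:x1]
    k,l,st,ce=cv2.connectedComponentsWithStats(mm); 
    c=max(cv2.findContours(mm,0,1)[0],key=cv2.contourArea)[:,0]
    C=cal(n); K,R,t=C; cam=-R.T@t
    W=np.array([ray(n,p,0,C)[:2] for p in c])
    # near-camera arc = points with smallest distance along away direction
    g=np.array([.54,-.15]); a=g-cam[:2]; a/=np.linalg.norm(a); b=np.array([-a[1],a[0]])
    s=(W)@a; q=W@b; print(n,"cam",cam.round(2),"near",s.min(),"width",np.ptp(q))
    # near = min s side
    sel=(s<s.min()+.012)
    f=least_squares(lambda p:np.hypot(*(W[sel]-p).T)-.0285,g)
    print(f.x.round(4),np.sqrt(np.mean(f.fun**2)),sel.sum())
    # simple: mid width, near+R
    print(((q.max()+q.min())/2*b+(s.min()+.0283)*a).round(4))
E
```

```text
scene cam [ 0.99 -0.31  0.95] near -0.5743308645114551 width 0.06157490504158142
[ 0.5295 -0.1383] 0.0006962853779971551 20
[ 0.5304 -0.1385]
top cam [0.33 0.12 1.47] near 0.41158401896988767 width 0.05903700608588114
[ 0.5314 -0.141 ] 0.0006368062455101312 17
[ 0.5306 -0.1405]
```

```bash
python3 - <<'E'
from h import *
from scipy.spatial.transform import Rotation as Ro
s=arm.state(); q=s["tool_rot"]; R=Ro.from_quat([q[1],q[2],q[3],q[0]]).as_matrix()
K,Rc,t=cal("wrist"); cam=-Rc.T@t
print("cam in tool",R.T@(cam-s["tcp_pos"]), "R",R.round(3).tolist())
# small bottles: base near edge and top
for n,uv,z in [("top",(405,265),0),("scene",(150,281),0),("scene",(131,243),.16),("top",(419,255),.16),("top",(372,272),0),("scene",(159,207),.16),("top",(380,266),.16)]:
    print(n,uv,ray(n,uv,z).round(3))
for z in(.14,.16,.18): print(z,ray("scene",(131,243),z).round(3),ray("top",(419,255),z).round(3))
u=np.array([-.116,.993,0]);y=np.array([.993,.116,0])
for th in (0,40):
    c,sn=np.cos(np.radians(th)),np.sin(np.radians(th))
    Rt=np.column_stack([c*u+[0,0,sn],y,sn*u-[0,0,c]])
    Rt/=np.linalg.norm(Rt,axis=0)
    print(th,"rotvec in tool",Ro.from_matrix(R.T@Rt).as_rotvec().round(3))
for P in ([.172,.549,.42],[.6,-.28,.42]): print(P,(R.T@(np.array(P)-s["tcp_pos"])*1000).round())
E
```

```text
cam in tool [ 0.06597382  0.00055171 -0.15608256] R [[-0.954, 0.299, -0.001], [0.299, 0.954, -0.001], [0.0, -0.001, -1.0]]
top (405, 265) [ 0.441 -0.22   0.   ]
scene (150, 281) [ 0.467 -0.231  0.   ]
scene (131, 243) [ 0.455 -0.218  0.16 ]
top (419, 255) [ 0.454 -0.218  0.16 ]
top (372, 272) [ 0.42  -0.129  0.   ]
scene (159, 207) [ 0.426 -0.12   0.16 ]
top (380, 266) [ 0.425 -0.122  0.16 ]
0.14 [ 0.441 -0.216  0.14 ] [ 0.456 -0.223  0.14 ]
0.16 [ 0.455 -0.218  0.16 ] [ 0.454 -0.218  0.16 ]
0.18 [ 0.469 -0.22   0.18 ] [ 0.452 -0.213  0.18 ]
0 rotvec in tool [-1.000e-03  1.000e-03  1.151e+00]
40 rotvec in tool [-0.402  0.619  1.101]
[0.172, 0.549, 0.42] [   0.    0. -204.]
[0.6, -0.28, 0.42] [-656. -663. -204.]
```

Emit:
jog_arm(targets="0 0 -60 0 0 0 0.65; 0 0 -120 0 0 0 0.65; 0 0 -180 0 0 0 0.65; -40 -40 -204 0 0 0.15 0.65; -90 -90 -204 0 0 0.3 0.65; -130 -130 -204 0 0 0.45 0.65; -170 -170 -204 0 0 0.6 0.65; -210 -210 -204 0 0 0.75 0.65")

```text
clock: 1.15
tcp_pos: [0.3099, 0.2837, 0.4201]
tool_rot: [0.0, 0.505, 0.863, 0.0]
ft_force: [0.8, -0.0, 0.7]
width: 0.0299
```

```bash
python3 - <<'E'
from h import *
s=arm.state(); print(s["clock"],s["joint_positions"].round(3),s["tcp_pos"].round(3),s["tool_rot"].round(3),s["width"])
E
```

```text
1.15 [ 0.457 -0.273  1.643 -0.     1.771 -0.055] [0.31  0.284 0.42 ] [0.    0.505 0.863 0.   ] 0.0298579986150991
```

```bash
cat >> h.py <<'E'
from scipy.spatial.transform import Rotation as Ro
U=np.array([-.116,.9932,0])
def Rtool(th,yaw=0):
    c,sn=np.cos(np.radians(th)),np.sin(np.radians(th)); u=Ro.from_euler('z',yaw,degrees=True).apply(U/np.linalg.norm(U))
    zz=np.array([0,0,1.]); return np.column_stack([c*u+sn*zz,np.cross(u,zz),sn*u-c*zz])
def Rnow(s):
    q=s["tool_rot"]; return Ro.from_quat([q[1],q[2],q[3],q[0]]).as_matrix()
def delta(P,Rt,s=None):
    s=s or arm.state(); R=Rnow(s)
    return (R.T@(np.array(P)-s["tcp_pos"])*1000).round(1), Ro.from_matrix(R.T@Rt).as_rotvec().round(3)
E
python3 - <<'E'
from h import *
print(delta([.57,-.26,.42],Rtool(0)),delta([.57,-.26,.42],Rtool(40)))
E
```

```text
(array([-6.014e+02, -3.980e+01,  2.000e-01]), array([0.   , 0.   , 0.396])) (array([-6.014e+02, -3.980e+01,  2.000e-01]), array([-0.138,  0.689,  0.38 ]))
```

Emit:
jog_arm(targets="-60 -4 0 0 0 0.1 0.65; -120 -8 0 0 0 0.2 0.65; -180 -12 0 0 0 0.3 0.65; -240 -16 0 0 0 0.396 0.65; -300 -20 0 0 0 0.396 0.65; -360 -24 0 0 0 0.396 0.65; -420 -28 0 0 0 0.396 0.65; -480 -32 0 0 0 0.396 0.65")

```text
clock: 2.15
tcp_pos: [0.5195, -0.1496, 0.4201]
tool_rot: [-0.0, 0.663, 0.748, 0.0]
ft_force: [0.8, -0.3, 0.7]
width: 0.0296
```

```bash
python3 - <<'E'
from h import *
s=arm.state(); print(s["clock"],s["joint_positions"].round(4),s["tcp_pos"].round(4),s["tool_rot"].round(3),s["width"])
print(delta([.57,-.27,.42],Rtool(0)),delta([.57,-.27,.42],Rtool(40)))
E
```

```text
2.15 [-5.0010e-01  1.3800e-02  1.3877e+00  2.0000e-04  1.7402e+00 -6.2070e-01] [ 0.5195 -0.1496  0.4201] [-0.     0.663  0.748  0.   ] 0.029622583231099286
(array([-1.257e+02,  3.570e+01,  1.000e-01]), array([ 0.   , -0.   ,  0.004])) (array([-1.257e+02,  3.570e+01,  1.000e-01]), array([-0.001,  0.698,  0.004]))
```

Emit:
jog_arm(targets="-60 10 0 0 0 0 0.65; -110 25 0 0 0 0 0.65; -126 36 0 0 0.15 0 0.65; -126 36 0 0 0.3 0 0.65; -126 36 0 0 0.45 0 0.65; -126 36 0 0 0.6 0 0.65; -126 36 0 0 0.698 0 0.65; -126 36 0 0 0.698 0 0.65")

```text
clock: 3.15
tcp_pos: [0.5696, -0.2698, 0.4171]
tool_rot: [-0.258, 0.624, 0.702, 0.227]
ft_force: [1.2, -0.1, -0.4]
width: 0.0298
```

```bash
python3 - <<'E'
from h import *
s=arm.state(); print(s["clock"],s["joint_positions"].round(4),s["tcp_pos"].round(4),s["tool_rot"].round(4),s["width"])
print(Rnow(s).round(3),delta([.57,-.27,.42],Rtool(40)))
for n in ("scene","wrist","top"): cv2.imwrite(f"pics/{n}1.png",imaging.grab_frame(n))
# fit kinematics: planar vertical poses
from scipy.optimize import least_squares
Q=[[1.06074,.18157,1.608,0,1.35383,-.2063],[.457,-.273,1.643,0,1.771,-.055],[-.5001,.0138,1.3877,.0002,1.7402,-.6207],list(s["joint_positions"])]
T=[[.17168,.54816,.21537],[.3099,.2837,.4201],[.5195,-.1496,.4201],list(s["tcp_pos"])]
Rn=Rnow(s)
rz=lambda a:Ro.from_rotvec([0,0,a]).as_matrix(); ry=lambda a:Ro.from_rotvec([0,a,0]).as_matrix()
for sg in(1,-1):
  R=rz(Q[3][0])@ry(Q[3][1]+Q[3][2])@rz(sg*Q[3][3])@ry(Q[3][4])
  print(sg,"z axis",R[:,2],Rn[:,2])
E
```

```text
3.15 [-0.8359  0.5715  0.8536  0.5     2.257  -0.7401] [ 0.5696 -0.2698  0.4171] [-0.2581  0.6239  0.7019  0.227 ] 0.029787146380271554
[[-0.088  0.993 -0.079]
 [ 0.759  0.118  0.641]
 [ 0.646 -0.003 -0.764]] (array([ 1.7,  0.4, -2.4]), array([-0.004, -0.004, -0.   ]))
1 z axis [-0.07905967  0.64068273 -0.76372456] [-0.07905967  0.64068273 -0.76372456]
-1 z axis [-0.62945435  0.14322017 -0.76372456] [-0.07905967  0.64068273 -0.76372456]
```

View pics/scene1.png

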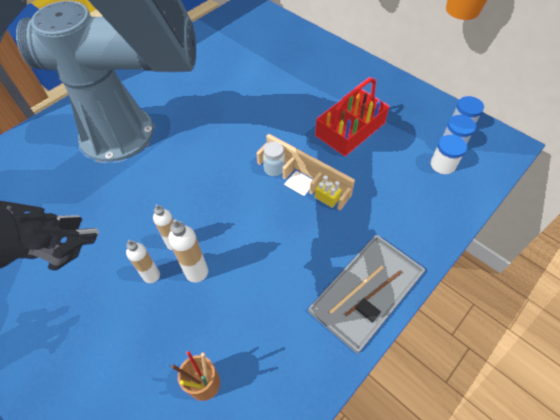

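View pics/wrist1.png

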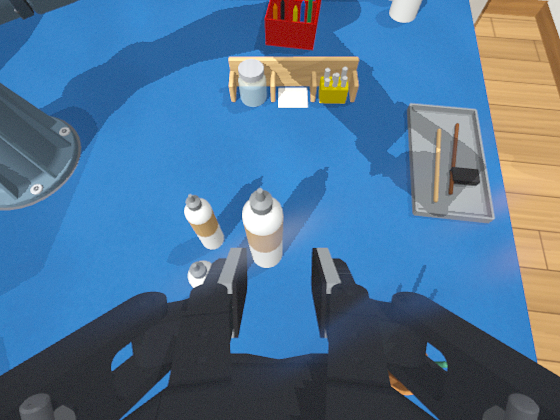

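```bash
cat >> h.py <<'E'
from scipy.optimize import least_squares
rz=lambda a:Ro.from_rotvec([0,0,a]).as_matrix(); ry=lambda a:Ro.from_rotvec([0,a,0]).as_matrix()
def fk(q,p):
    b,d1,L2,a,L3,d6,a1=p
    A=rz(q[0]); S=A@np.array([a1,b,d1]); E=S+A@ry(q[1])@[0,0,L2]; F=A@ry(q[1]+q[2]); W=E+F@[a,0,L3]; Rw=F@rz(q[3])@ry(q[4])
    return S,E,W,W+Rw@[0,0,d6],Rw@rz(q[5])
def fitp():
    Q=[[1.06074,.18157,1.608,0,1.35383,-.2063],[.457,-.273,1.643,0,1.771,-.055],[-.5001,.0138,1.3877,.0002,1.7402,-.6207],[-.8359,.5715,.8536,.5,2.257,-.7401]]
    T=[[.17168,.54816,.21537],[.3099,.2837,.4201],[.5195,-.1496,.4201],[.5696,-.2698,.4171]]
    f=least_squares(lambda p:np.r_[np.concatenate([fk(q,p)[3]-t for q,t in zip(Q,T)]),.01*p[3],.01*p[6]],[.118,.35,.4,0,.4,.2,0]); return f.x,f.fun
def ik(P,Rt,p,q0):
    lo=[-2.99,-.89,.3,-1.14,0,-3.12];hi=[2.99,2.07,2.58,4.28,2.63,3.12]
    def e(q):
        *_,T,R=fk(q,p); return np.r_[T-P,.3*Ro.from_matrix(R.T@Rt@OFF.T).as_rotvec()]
    f=least_squares(e,np.clip(q0,np.array(lo)+.01,np.array(hi)-.01),bounds=(lo,hi)); return f.x,np.linalg.norm(f.fun)
E
python3 - <<'E'
import h; from h import *
p,r=fitp(); print(p.round(4),np.abs(r).max())
s=arm.state(); q=s["joint_positions"]; h.OFF=(fk(q,p)[4].T@Rnow(s)).T; h.OFF=h.OFF.T; print(h.OFF.round(3))
h.OFF=fk(q,p)[4].T@Rnow(s)
def e(P,th,yaw=0):
    Rt=Rtool(th,yaw)
    x,er=ik(np.array(P),Rt,p,q); S,E,W,T,R=fk(x,p)
    B=np.array([.454,-.218]); d=W-E; tt=np.linspace(0,1,200); L=E+tt[:,None]*d; i=np.argmin(np.hypot(*(L[:,:2]-B).T)); 
    print(P,th,yaw,"q",x.round(2),"err",er.round(4),"E",E.round(3),"W",W.round(3),"near small2",L[i].round(3),np.hypot(*(L[i,:2]-B)).round(3))
for th in (30,40):
  for yaw in (0,15):
    c,sn=np.cos(np.radians(th)),np.sin(np.radians(th)); u=Rtool(th,yaw)[:,2]*1; 
    tip=np.array([.5365,-.20,.006])  # tip centre behind bottle
    Rt=Rtool(th,yaw); 
    for tip in ([.54,-.215,.013],[.545,.19,.013]): e(np.array(tip)-Rt[:,2]*.017,th,yaw)
E
```

```text
[1.178e-01 3.135e-01 4.383e-01 8.560e-02 5.143e-01 3.341e-01 2.000e-04] 0.0008556894489702524
[[ 0. -1.  0.]
 [ 1.  0.  0.]
 [-0.  0.  1.]]
[ 0.54098605 -0.22344261  0.02772243] 30 0 q [-0.78  0.68  1.43  0.32  1.46 -1.  ] err 0.0 E [ 0.278 -0.11   0.655] W [ 0.56  -0.389  0.317] near small2 [ 0.421 -0.252  0.483] 0.047
[0.54598605 0.18155739 0.02772243] 30 0 q [-0.18  0.48  1.76  0.55  1.14 -0.6 ] err 0.0 E [0.22  0.079 0.703] W [0.565 0.016 0.317] near small2 [0.499 0.028 0.391] 0.25
[ 0.54313756 -0.22289973  0.02772243] 30 15 q [-0.72  0.73  1.34  0.23  1.55 -1.16] err 0.0 E [ 0.298 -0.106  0.639] W [ 0.605 -0.378  0.317] near small2 [ 0.441 -0.233  0.489] 0.02
[0.54813756 0.18210027 0.02772243] 30 15 q [-0.15  0.55  1.64  0.47  1.27 -0.74] err 0.0 E [0.246 0.082 0.686] W [0.61  0.027 0.317] near small2 [0.495 0.044 0.434] 0.265
[ 0.54126764 -0.22585361  0.02602276] 40 0 q [-0.82  0.79  1.33  0.39  1.62 -1.04] err 0.0 E [ 0.298 -0.149  0.622] W [ 0.566 -0.439  0.282] near small2 [ 0.404 -0.264  0.487] 0.068
[0.54626764 0.17914639 0.02602276] 40 0 q [-0.27  0.55  1.74  0.68  1.24 -0.74] err 0.0 E [0.254 0.053 0.686] W [ 0.571 -0.034  0.282] near small2 [ 0.509 -0.017  0.361] 0.208
[ 0.54403357 -0.2251557   0.02602276] 40 15 q [-0.75  0.86  1.2   0.28  1.72 -1.18] err 0.0 E [ 0.322 -0.142  0.6  ] W [ 0.623 -0.425  0.282] near small2 [ 0.43  -0.243  0.487] 0.035
[0.54903357 0.1798443  0.02602276] 40 15 q [-0.22  0.64  1.59  0.57  1.39 -0.84] err 0.0 E [0.282 0.058 0.664] W [ 0.628 -0.02   0.282] near small2 [0.505 0.008 0.418] 0.232
```

```bash
python3 - <<'E'
from h import *
for P in ([.545,-.264,.06],[.540,-.224,.025]): print(delta(P,Rtool(40)))
E
```

```text
(array([-226. ,  -24.8,  281.6]), array([-0.003,  0.003,  0.005]))
(array([-217.4,  -24.9,  334.3]), array([-0.003,  0.003,  0.005]))
```

Emit:
jog_arm(targets="-28 -3 35 0 0 0 0.65; -66 -8 82 0 0 0 0.65; -104 -12 130 0 0 0 0.65; -142 -16 177 0 0 0 0.65; -180 -20 224 0 0 0 0.65; -208 -23 260 0 0 0 0.65; -226 -25 282 0 0 0 0.65; -226 -25 282 0 0 0 0.65")

```text
clock: 4.3
tcp_pos: [0.5436, -0.2618, 0.0581]
tool_rot: [-0.257, 0.623, 0.704, 0.226]
ft_force: [-0.6, 0.8, 0.7]
width: 0.0298
```

```bash
python3 - <<'E'
from h import *
s=arm.state(); print(s["clock"],s["joint_positions"].round(4),s["tcp_pos"].round(4),s["ft_force"])
print(delta([.540,-.224,.025],Rtool(40)))
for n in ("scene","wrist","top"): cv2.imwrite(f"pics/{n}2.png",imaging.grab_frame(n))
print(proj("wrist",[[.530,-.140,0],[.530,-.140,.09],[.53+.028,-.14,.0],[.53-.028,-.14,0]]).round(0).tolist())
E
```

```text
4.3 [-0.8539  0.7915  1.2456  0.3708  1.7042 -1.041 ] [ 0.5436 -0.2618  0.0581] [-0.63141795  0.79671697  0.68823741]
(array([ 7.7,  1.1, 49.8]), array([-0.006, -0.001,  0.004]))
[[278.0, 131.0], [279.0, 33.0], [312.0, 134.0], [245.0, 127.0]]
```

View pics/scene2.png

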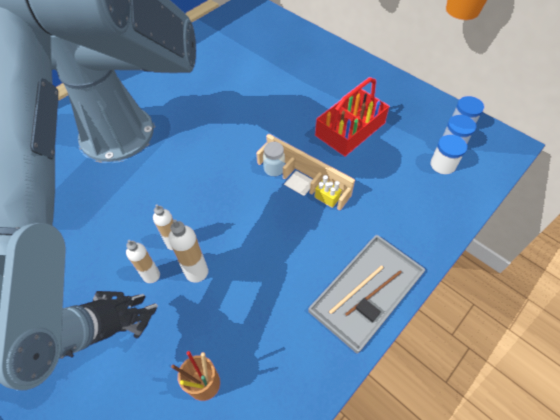

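View pics/wrist2.png

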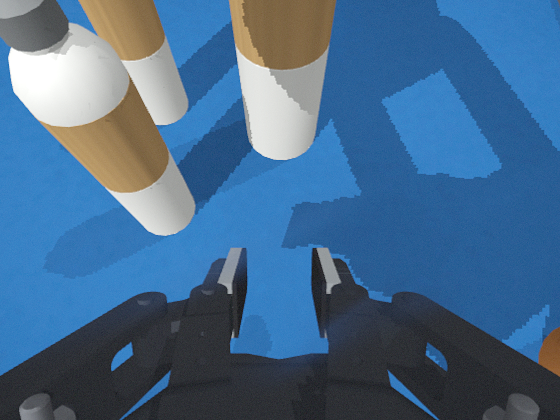

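Emit:
jog_arm(targets="2 1 12 0 0 0 0.65; 4 2 25 0 0 0 0.65; 6 3 38 0 0 0 0.65; 7 4 46 0 0 0 0.65; 7.5 4 49.5 0 0 0 0.65; 7.5 4 49.5 0 0 0 0.65")

```text
clock: 5.2
tcp_pos: [0.5436, -0.2254, 0.0258]
tool_rot: [-0.256, 0.623, 0.703, 0.227]
ft_force: [-0.1, 0.3, 0.5]
width: 0.0299
```

```bash
python3 - <<'E'
from h import *
s=arm.state(); print(s["clock"],s["tcp_pos"].round(4),s["ft_force"])
for n in ("scene","wrist"): cv2.imwrite(f"pics/{n}3.png",imaging.grab_frame(n))
C=cal("wrist")
print(proj("wrist",[[.533,-.140,0],[.533,-.140,.03]],C).round(0).tolist(), [ray("wrist",(282,y),0,C).round(4) for y in(120,140,160)])
R=Rtool(40); 
for P in ([.547,.16],[.538,.239]):
    P=np.array(P); print(delta(np.r_[P-.043*U[:2],.025],R))
I=cv2.imread("pics/scene3.png"); cv2.imwrite("pics/s3c.png",cv2.resize(I[190:370,80:260],None,fx=3.3,fy=3.3))
E
```

```text
5.2 [ 0.5436 -0.2254  0.0258] [-0.09665896  0.28467777  0.49897064]
[[278.0, 143.0], [278.0, 114.0]] [array([ 0.5331, -0.1196,  0.    ]), array([ 0.5351, -0.1369,  0.    ]), array([ 0.537 , -0.1531,  0.    ])]
(array([259.7,  49.5, 219.1]), array([-0.003,  0.001,  0.004]))
(array([320.7,  50.1, 270.2]), array([-0.003,  0.001,  0.004]))
```

View pics/s3c.png

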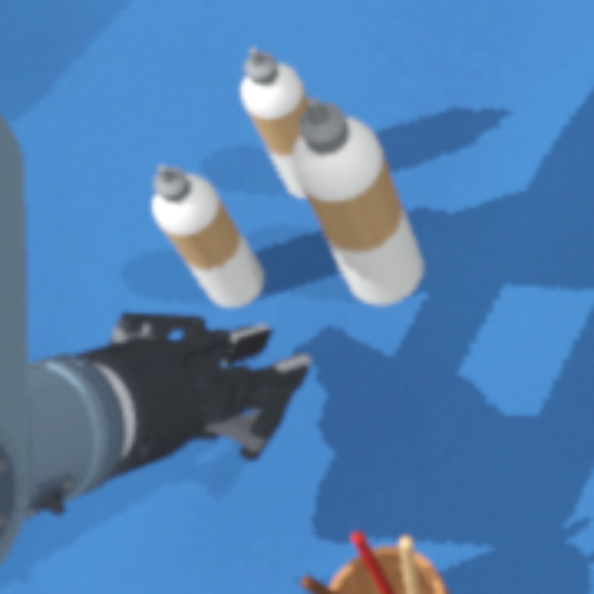

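View pics/wrist3.png

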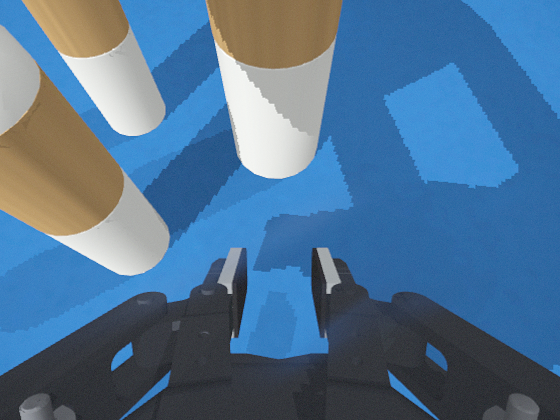

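Emit:
jog_arm(targets="7.7 0 6.4 0 0 0 0.65; 15.3 0 12.9 0 0 0 0.65; 21.5 0 18 0 0 0 0.65; 25.3 0 21.2 0 0 0 0.65; 27.6 0 23.1 0 0 0 0.65; 29.1 0 24.4 0 0 0 0.65; 30.6 0 25.7 0 0 0 0.65; 32.2 0 27 0 0 0 0.65")

```text
clock: 6.3
tcp_pos: [0.5385, -0.1839, 0.0259]
tool_rot: [-0.256, 0.623, 0.703, 0.227]
ft_force: [-0.2, -0.5, 0.6]
width: 0.0294
```

```bash
python3 - <<'E'
from h import *
s=arm.state(); print(s["clock"],s["tcp_pos"].round(4),s["ft_force"])
for n in ("scene","wrist"): cv2.imwrite(f"pics/{n}4.png",imaging.grab_frame(n))
R=Rtool(40); 
for P in ([.547,.16],[.538,.239]):
    P=np.array(P); print(delta(np.r_[P-.043*U[:2],.025],R))
E
```

```text
6.3 [ 0.5385 -0.1839  0.0259] [-0.19555707 -0.51347759  0.61320745]
(array([227.1,  49.8, 191.7]), array([-0.003, -0.   ,  0.004]))
(array([288. ,  50.4, 242.8]), array([-0.003, -0.   ,  0.004]))
```

View pics/wrist4.png

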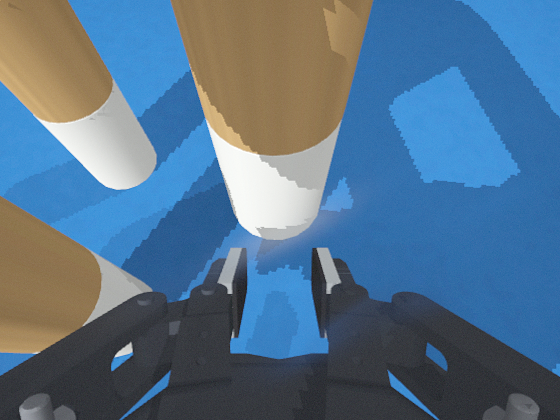

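Emit:
jog_arm(targets="1.5 -0.5 1.3 0 0 0 0.65; 3.1 -1 2.6 0 0 0 0.65; 4.6 -1 3.9 0 0 0 0.65; 6.1 -1 5.1 0 0 0 0.65; 7.7 -1 6.4 0 0 0 0.65; 9.2 -1 7.7 0 0 0 0.65; 11.5 -1 9.6 0 0 0 0.65; 13.8 -1 11.6 0 0 0 0.65")

```text
clock: 7.4
tcp_pos: [0.5353, -0.1658, 0.0259]
tool_rot: [-0.256, 0.623, 0.703, 0.227]
ft_force: [-0.3, -1.3, 0.7]
width: 0.0302
```

```bash
python3 - <<'E'
from h import *
s=arm.state(); print(s["clock"],s["tcp_pos"].round(4),s["ft_force"])
for n in ("scene","wrist"): cv2.imwrite(f"pics/{n}5.png",imaging.grab_frame(n))
R=Rtool(40); 
for P in ([.547,.16],[.538,.239]):
    P=np.array(P); print(delta(np.r_[P-.043*U[:2],.025],R))
E
```

```text
7.4 [ 0.5353 -0.1658  0.0259] [-0.34710259 -1.27020913  0.66403964]
(array([213. ,  50.9, 179.9]), array([-0.003, -0.   ,  0.004]))
(array([273.9,  51.5, 231. ]), array([-0.003, -0.   ,  0.004]))
```

View pics/wrist5.png

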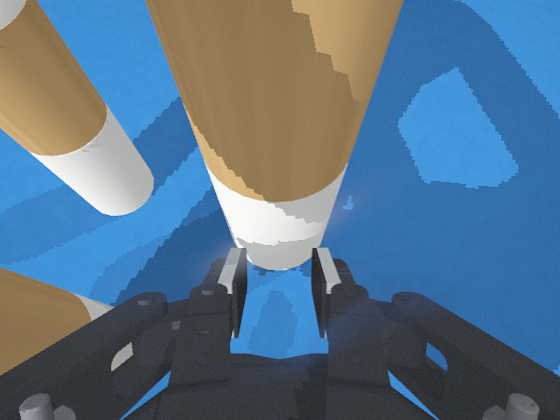

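Emit:
jog_arm(targets="2.3 0.5 1.9 0 0 0 0.65; 5.3 1.3 4.4 0 0 0 0.65; 9 2.2 7.6 0 0 0 0.65; 12.8 3.1 10.8 0 0 0 0.65; 16.5 4 14 0 0 0 0.65; 20.3 4.9 17.1 0 0 0 0.65; 24.1 5.8 20.3 0 0 0 0.65; 27.8 6.7 23.5 0 0 0 0.65")

```text
clock: 8.5
tcp_pos: [0.5378, -0.1289, 0.0258]
tool_rot: [-0.256, 0.623, 0.703, 0.227]
ft_force: [-0.2, -4.2, 1.3]
width: 0.0298
```

```bash
python3 - <<'E'
from h import *
s=arm.state(); print(s["clock"],s["tcp_pos"].round(4),s["ft_force"])
for n in ("scene","wrist","top"): cv2.imwrite(f"pics/{n}6.png",imaging.grab_frame(n))
R=Rtool(40); 
for P in ([.547,.16],[.538,.239]):
    P=np.array(P); print(delta(np.r_[P-.043*U[:2],.025],R))
E
```

```text
8.5 [ 0.5378 -0.1289  0.0258] [-0.21597921 -4.15913548  1.29188171]
(array([185.2,  43.9, 156.4]), array([-0.003, -0.   ,  0.004]))
(array([246.1,  44.6, 207.5]), array([-0.003, -0.   ,  0.004]))
```

View pics/scene6.png

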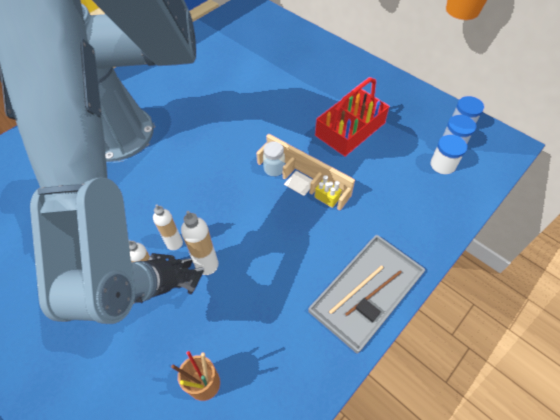

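View pics/wrist6.png

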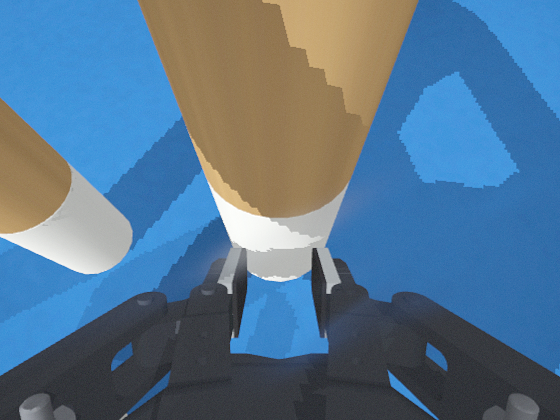

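Emit:
jog_arm(targets="2.3 0.5 1.9 0 0 0 0.65; 6 1.4 5.1 0 0 0 0.65; 10.5 2.5 8.9 0 0 0 0.65; 15.8 3.7 13.3 0 0 0 0.65; 21.1 5 17.8 0 0 0 0.65; 26.3 6.2 22.2 0 0 0 0.65; 31.6 7.5 26.7 0 0 0 0.65; 36.8 8.7 31.1 0 0 0 0.65")

```text
clock: 9.65
tcp_pos: [0.5405, -0.0799, 0.0257]
tool_rot: [-0.256, 0.623, 0.703, 0.227]
ft_force: [-0.7, -5.0, 3.5]
width: 0.0298
```

Emit:
jog_arm(targets="5.3 1.3 4.4 0 0 0 0.65; 10.5 2.5 8.9 0 0 0 0.65; 15.8 3.7 13.3 0 0 0 0.65; 21.1 5 17.8 0 0 0 0.65; 26.3 6.2 22.2 0 0 0 0.65; 31.6 7.5 26.7 0 0 0 0.65; 36.8 8.7 31.1 0 0 0 0.65; 42.1 10 35.6 0 0 0 0.65")

```text
clock: 10.65
tcp_pos: [0.5438, -0.0241, 0.0256]
tool_rot: [-0.256, 0.623, 0.703, 0.227]
ft_force: [0.4, -5.2, 3.0]
width: 0.0301
```

```bash
python3 - <<'E'
from h import *
s=arm.state(); print(s["clock"],s["tcp_pos"].round(4),s["ft_force"])
for n in ("scene","wrist","top"): cv2.imwrite(f"pics/{n}7.png",imaging.grab_frame(n))
R=Rtool(40); 
for P in ([.547,.16],[.538,.239]):
    P=np.array(P); print(delta(np.r_[P-.043*U[:2],.025],R))
E
```

```text
10.65 [ 0.5438 -0.0241  0.0256] [ 0.38194043 -5.20602682  2.9587351 ]
(array([106. ,  25.4,  89.6]), array([-0.003, -0.   ,  0.004]))
(array([166.9,  26. , 140.8]), array([-0.003, -0.   ,  0.004]))
```

View pics/scene7.png

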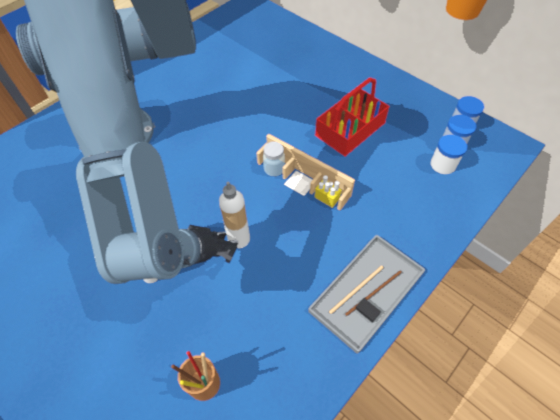

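View pics/wrist7.png

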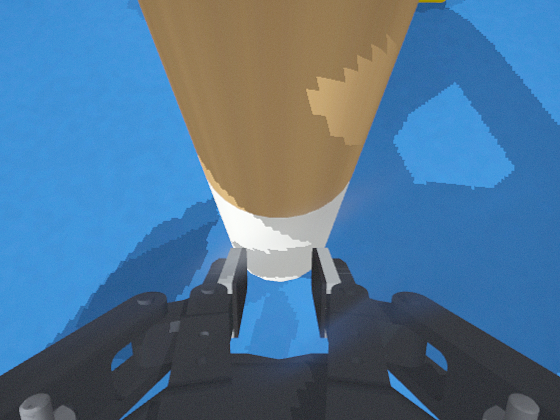

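View pics/top7.png

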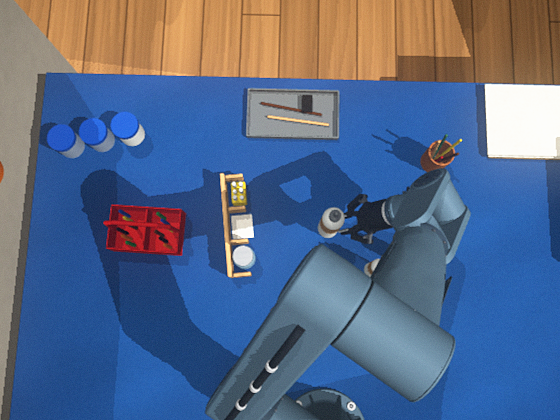

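```bash
cat > meas.py <<'E'
from h import *
def meas(img,n,box,g,Rr=.0285):
    x0,y0,x1,y1=box; hsv=cv2.cvtColor(img,cv2.COLOR_BGR2HSV)
    m=cv2.inRange(hsv,(0,0,90),(179,95,255)); mm=np.zeros_like(m); mm[y0:y1,x0:x1]=m[y0:y1,x0:x1]
    c=max(cv2.findContours(mm,0,1)[0],key=cv2.contourArea)[:,0]
    C=cal(n); cam=-C[1].T@C[2]; W=np.array([ray(n,p,0,C)[:2] for p in c]); g=np.array(g); a=g-cam[:2]; a/=np.linalg.norm(a)
    s=W@a; sel=s<s.min()+.012
    f=least_squares(lambda p:np.hypot(*(W[sel]-p).T)-Rr,g); return f.x.round(4),np.sqrt(np.mean(f.fun**2)).round(4),sel.sum(),c.min(0),c.max(0)
E
python3 - <<'E'
from meas import *
for n,b in(("scene",(228,225,252,252)),("top",(316,222,332,242))):
    I=cv2.imread(f"pics/{n}7.png"); print(meas(I,n,b,(.54,.015)))
    x0,y0,x1,y1=b; cv2.imwrite(f"pics/z_{n}.png",cv2.resize(I[y0-25:y1+10,x0-15:x1+25],None,fx=8,fy=8,interpolation=0))
E
```

```text
(array([0.541, 0.001]), np.float64(0.0021), np.int64(14), array([228, 225], dtype=int32), array([249, 248], dtype=int32))
(array([ 0.5419, -0.0048]), np.float64(0.0007), np.int64(17), array([318, 222], dtype=int32), array([331, 237], dtype=int32))
```

View pics/z_top.png

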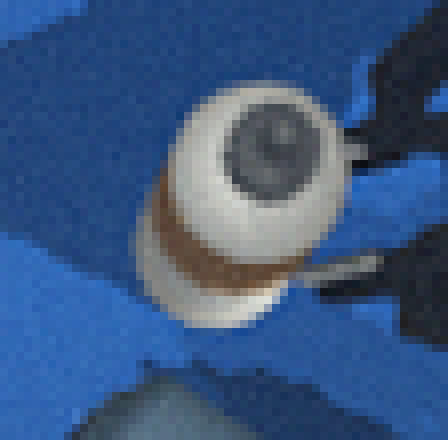

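View pics/z_scene.png

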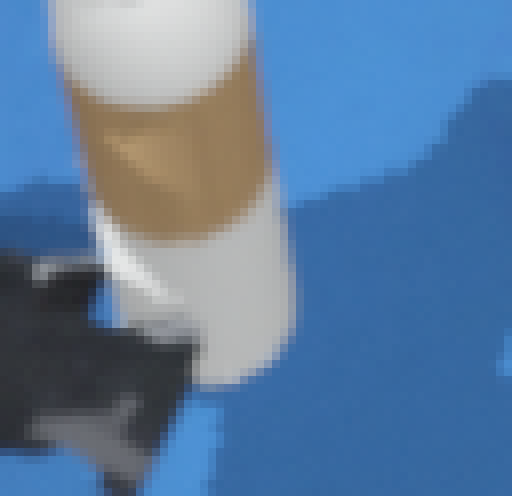

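```bash
python3 - <<'E'
from h import *
print("cap top", ray("top",(334,215),.215), "tip",ray("top",(336,213),.24))
print("cap scene", ray("scene",(230,189),.225), ray("scene",(230,186),.24))
# project hypothesised base circles
a=np.linspace(0,2*np.pi,72)
for y in (-.005,.005,.015,.02):
    P=np.c_[.542+.028*np.cos(a),y+.028*np.sin(a),0*a]
    t=proj("top",P); s=proj("scene",P); print(y,"top left/bottom",t[:,0].min().round(1),t[:,1].max().round(1),"scene right/bottom",s[:,0].max().round(1),s[:,1].max().round(1))
E
```

```text
cap top [ 0.54002325 -0.00218481  0.215     ] tip [ 0.54065612 -0.00443423  0.24      ]
cap scene [ 0.54826666 -0.00525242  0.225     ] [ 0.55182999 -0.00626764  0.24      ]
-0.005 top left/bottom 317.5 237.0 scene right/bottom 249.3 248.6
0.005 top left/bottom 313.9 236.9 scene right/bottom 252.0 246.1
0.015 top left/bottom 310.3 236.8 scene right/bottom 254.8 243.5
0.02 top left/bottom 308.5 236.8 scene right/bottom 256.1 242.2
```

```bash
python3 - <<'E'
from h import *
s=arm.state(); R=Rnow(s); T=s["tcp_pos"]; C=cal("wrist")
def pt(x,y,z): return proj("wrist",T+R@(np.array([x,y,z])/1000),C)[0].round(0)
for z in (17,10,4,0): print(z,[ (x,pt(x,15,z).tolist()) for x in(-11,0,11)])
print("body",[ (x,pt(x,0,-56).tolist()) for x in (0,20,38,42)])
print("cam axis in tool",(R.T@C[1].T)[:,2])
print("bottle foot: ",proj("wrist",[[.542,-.004-.028,0],[.542,-.032,.02],[.542,-.032,.09]],C).round(0).tolist())
E
```

```text
17 [(-11, [306.0, 260.0]), (0, [306.0, 242.0]), (11, [306.0, 223.0])]
10 [(-11, [307.0, 265.0]), (0, [307.0, 246.0]), (11, [308.0, 227.0])]
4 [(-11, [308.0, 270.0]), (0, [308.0, 250.0]), (11, [309.0, 230.0])]
0 [(-11, [308.0, 273.0]), (0, [309.0, 253.0]), (11, [309.0, 233.0])]
body [(0, [279.0, 317.0]), (20, [279.0, 263.0]), (38, [279.0, 210.0]), (42, [279.0, 197.0])]
cam axis in tool [-2.59691759e-01  6.26286364e-05  9.65691559e-01]
bottle foot:  [[274.0, 281.0], [274.0, 272.0], [271.0, 217.0]]
```

```bash
python3 - <<'E'
from h import *
C=cal("scene"); K,Rc,t=C; o=-Rc.T@t
s=arm.state(); R=Rnow(s); T=s["tcp_pos"]
for uv in((238,243),(230.5,261),(228,255)):
    d=Rc.T@np.linalg.inv(K)@np.array([*uv,1.])
    for lat in (15,22,29):
        k=((lat/1000)+R[:,1]@(T-o))/(R[:,1]@d); P=o+k*d; print(uv,lat,P.round(4),"tool",(R.T@(P-T)*1000).round(1))
I=cv2.imread("pics/scene7.png"); cv2.imwrite("pics/z2.png",cv2.resize(I[215:275,195:260],None,fx=9,fy=9,interpolation=2))
for x,y,z in [(11,15,17),(-11,15,17),(11,25,17),(-11,25,17)]:
    print(x,y,z,proj("scene",T+R@(np.array([x,y,z])/1000),C).round(1), ((proj("scene",T+R@(np.array([x,y,z])/1000),C)-[195,215])*9).round())
E
```

```text
(238, 243) 15 [ 0.5582 -0.0197  0.0184] tool [-2.9 15.   6.7]
(238, 243) 22 [ 0.5659 -0.0249  0.0349] tool [ 3.1 22.  -9.8]
(238, 243) 29 [ 0.5736 -0.03    0.0514] tool [  9.   29.  -26.4]
(230.5, 261) 15 [ 0.5627 -0.0562 -0.0222] tool [-57.2  15.   14.1]
(230.5, 261) 22 [ 0.5703 -0.0608 -0.0049] tool [-50.3  22.   -2.5]
(230.5, 261) 29 [ 0.5779 -0.0653  0.0123] tool [-43.3  29.  -19.2]
(228, 255) 15 [ 0.563  -0.0591  0.016 ] tool [-34.9  15.  -17. ]
(228, 255) 22 [ 0.5706 -0.0636  0.0325] tool [-28.3  22.  -33.1]
(228, 255) 29 [ 0.5782 -0.0681  0.0491] tool [-21.8  29.  -49.2]
11 15 17 [[242.3 237.9]] [[425. 206.]]
-11 15 17 [[238.6 245.4]] [[392. 273.]]
11 25 17 [[245.4 239.9]] [[453. 224.]]
-11 25 17 [[241.7 247.4]] [[420. 291.]]
```

View pics/z2.png

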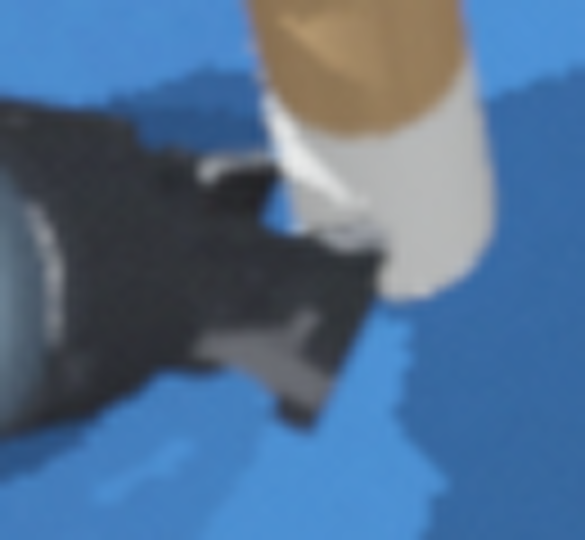

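```bash
python3 - <<'E'
from h import *
R=Rtool(40); 
for P in ([.547,.16],[.5405,.209],[.538,.239]):
    P=np.array(P); print(delta(np.r_[P-.020*U[:2],.023],R))
E
```

```text
(array([122.4,  25.5, 105.9]), array([-0.003, -0.   ,  0.004]))
(array([160.2,  25. , 137.7]), array([-0.003, -0.   ,  0.004]))
(array([183.2,  26.2, 157.1]), array([-0.003, -0.   ,  0.004]))
```

Emit:
jog_arm(targets="2.2 0.5 1.9 0 0 0 0.65; 6 1.2 5.2 0 0 0 0.65; 11.2 2.3 9.7 0 0 0 0.65; 16.4 3.4 14.2 0 0 0 0.65; 21.6 4.5 18.7 0 0 0 0.65; 26.8 5.6 23.3 0 0 0 0.65; 32.1 6.7 27.8 0 0 0 0.65; 37.3 7.8 32.3 0 0 0 0.65")

```text
clock: 11.8
tcp_pos: [0.546, 0.025, 0.025]
tool_rot: [-0.255, 0.623, 0.703, 0.227]
ft_force: [0.1, -7.3, 5.7]
width: 0.0299
```

Emit:
jog_arm(targets="5.2 1.1 4.5 0 0 0 0.65; 10.4 2.2 9 0 0 0 0.65; 15.6 3.3 13.6 0 0 0 0.65; 20.9 4.4 18.1 0 0 0 0.65; 26.1 5.4 22.6 0 0 0 0.65; 31.3 6.5 27.1 0 0 0 0.65; 36.5 7.6 31.6 0 0 0 0.65; 41 8.5 35.5 0 0 0 0.65")

```text
clock: 12.8
tcp_pos: [0.5481, 0.0798, 0.0244]
tool_rot: [-0.255, 0.623, 0.704, 0.227]
ft_force: [-0.9, -8.2, 7.2]
width: 0.0304
```

```bash
python3 - <<'E'
from h import *
s=arm.state(); print(s["clock"],s["tcp_pos"].round(4),s["ft_force"])
for n in ("scene","wrist","top"): cv2.imwrite(f"pics/{n}8.png",imaging.grab_frame(n))
I=cv2.imread("pics/scene8.png"); cv2.imwrite("pics/s8c.png",cv2.resize(I[120:270,200:370],None,fx=4,fy=4))
I=cv2.imread("pics/top8.png"); cv2.imwrite("pics/t8c.png",cv2.resize(I[160:290,210:370],None,fx=4,fy=4))
E
```

```text
12.8 [0.5481 0.0798 0.0244] [-0.92667577 -8.23407172  7.1776503 ]
```

View pics/s8c.png

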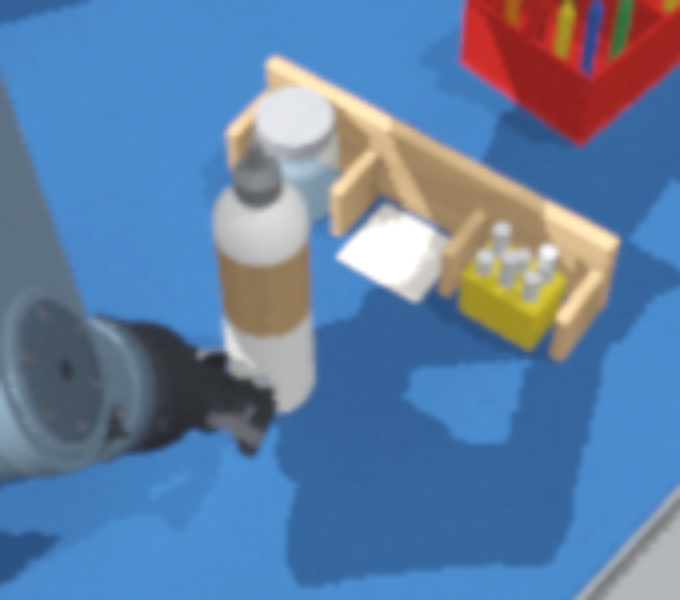

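View pics/t8c.png

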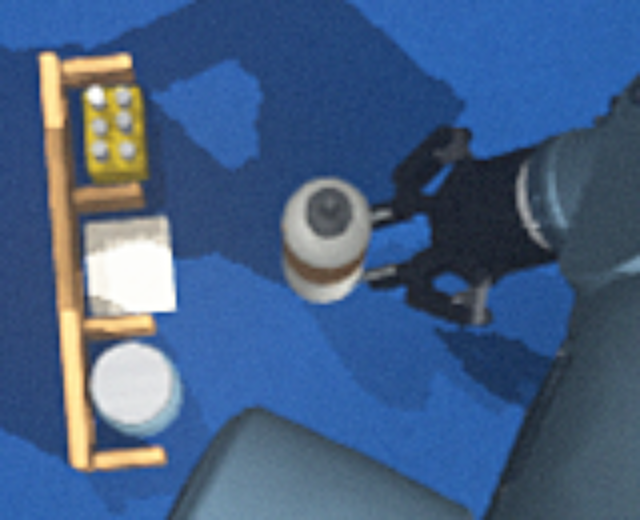

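View pics/wrist8.png

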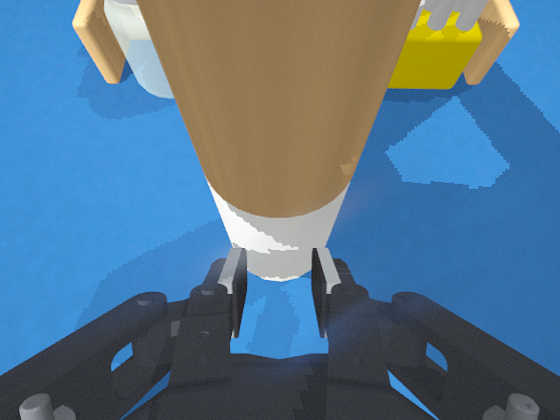

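```bash
python3 - <<'E'
from h import *
R=Rtool(40); 
for P in ([.547,.155],[.5405,.209],[.538,.239]):
    P=np.array(P); print(delta(np.r_[P-.020*U[:2],.028],R))
# liner recheck & cap position
print(ray("top",(210+327/4,160+207/4),.235), ray("scene",(200+258/4,120+152/4),.24))
a=np.linspace(0,2*np.pi,72)
for b in ((.546,.0995),):
    P=np.c_[b[0]+.028*np.cos(a),b[1]+.028*np.sin(a),0*a]
    t=(proj("top",P)-[210,160])*4; s=(proj("scene",P)-[200,120])*4; print("top left/bottom",t[:,0].min().round(1),t[:,1].max().round(1),"scene right/bottom",s[:,0].max().round(1),s[:,1].max().round(1))
E
```

```text
(array([44.,  8., 32.]), array([-0.002,  0.   ,  0.004]))
(array([85.7,  8. , 67. ]), array([-0.002,  0.   ,  0.004]))
(array([108.7,   9.1,  86.3]), array([-0.002,  0.   ,  0.004]))
[0.54199669 0.09958749 0.235     ] [0.55267815 0.09663336 0.24      ]
top left/bottom 280.6 298.6 scene right/bottom 312.4 413.9
```

Emit:
jog_arm(targets="4.5 0.5 -0.5 0 0 0 0.65; 8.5 1 2.5 0 0 0 0.65; 14 2.1 7 0 0 0 0.65; 20 3.3 12 0 0 0 0.65; 26 4.5 17 0 0 0 0.65; 32 5.7 22 0 0 0 0.65; 38 6.9 27 0 0 0 0.65; 44 8 32 0 0 0 0.65")

```text
clock: 13.95
tcp_pos: [0.5487, 0.1354, 0.0276]
tool_rot: [-0.256, 0.623, 0.703, 0.227]
ft_force: [-0.0, -4.8, 3.4]
width: 0.03
```

```bash
python3 - <<'E'
from h import *
s=arm.state(); print(s["clock"],s["tcp_pos"].round(4),s["ft_force"])
for n in ("scene","wrist","top"): cv2.imwrite(f"pics/{n}9.png",imaging.grab_frame(n))
I=cv2.imread("pics/scene9.png"); cv2.imwrite("pics/s9c.png",cv2.resize(I[120:270,200:370],None,fx=4,fy=4))
I=cv2.imread("pics/top9.png"); cv2.imwrite("pics/t9c.png",cv2.resize(I[160:290,210:370],None,fx=4,fy=4))
R=Rtool(40); 
for P in ([.5405,.209],[.538,.239]):
    P=np.array(P); print(delta(np.r_[P-.020*U[:2],.028],R))
E
```

```text
13.95 [0.5487 0.1354 0.0276] [-0.02328712 -4.83156448  3.35213229]
(array([41.5,  1. , 34. ]), array([-0.004, -0.   ,  0.004]))
(array([64.6,  2.1, 53.3]), array([-0.004, -0.   ,  0.004]))
```

View pics/s9c.png

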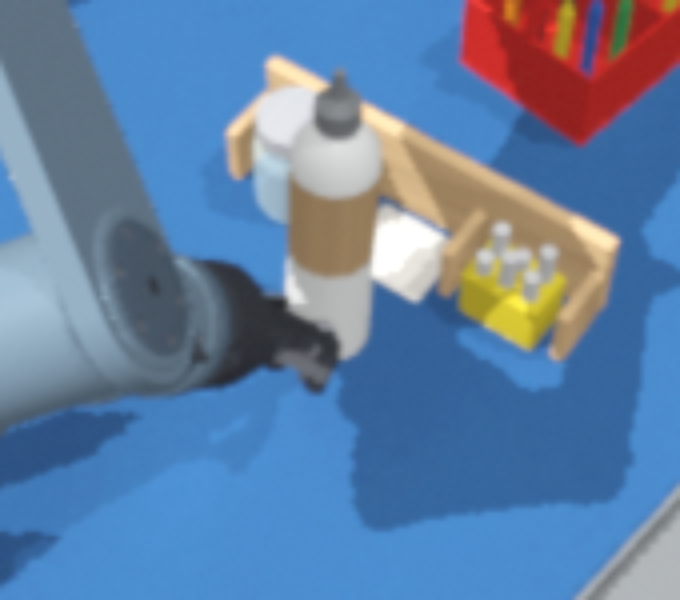

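View pics/t9c.png

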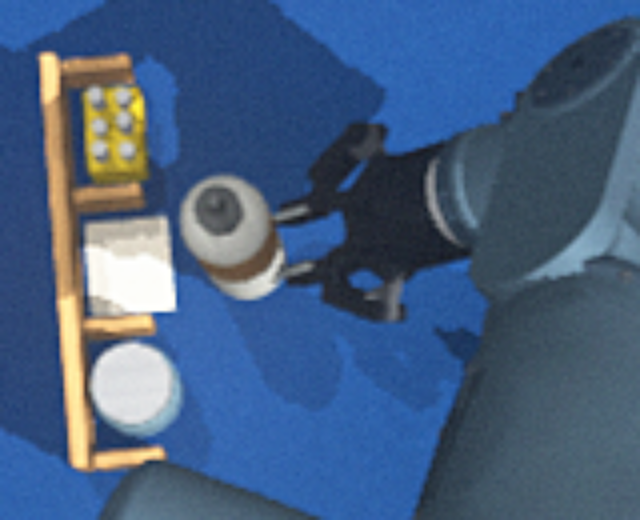

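View pics/wrist9.png

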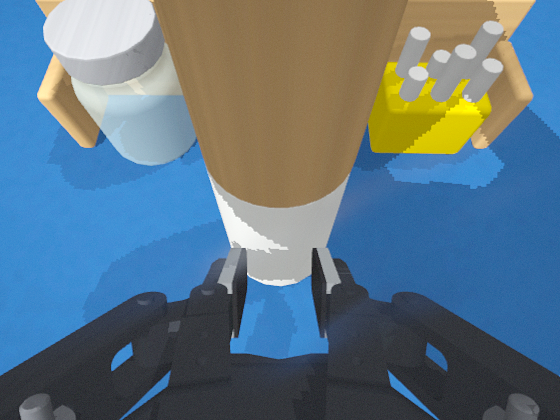

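```bash
python3 - <<'E'
from h import *
print(ray("top",(210+218/4,160+203/4),.23), ray("scene",(200+339/4,120+72/4),.24))
a=np.linspace(0,2*np.pi,72)
for b in ((.547,.155),(.547,.16)):
    P=np.c_[b[0]+.028*np.cos(a),b[1]+.028*np.sin(a),0*a]
    t=(proj("top",P)-[210,160])*4; s=(proj("scene",P)-[200,120])*4; print(b,"top right/bottom",t[:,0].max().round(1),t[:,1].max().round(1),"scene right/bottom",s[:,0].max().round(1),s[:,1].max().round(1))
    print(proj("wrist",[[b[0],b[1]-.028,0],[b[0],b[1]-.028,.09]]).round(0).tolist())
E
```

```text
[0.54371383 0.1641781  0.23      ] [0.54597653 0.16941655 0.24      ]
(0.547, 0.155) top right/bottom 281.3 295.3 scene right/bottom 369.1 362.3
[[275.0, 282.0], [272.0, 221.0]]
(0.547, 0.16) top right/bottom 274.2 295.1 scene right/bottom 374.0 357.7
[[276.0, 274.0], [274.0, 207.0]]
```

The bottle looks tipped about 3° forward: its cap is at y≈0.167 and its base at y≈0.155. Raising the fingers probably put the contact too high. I'll back off gently so it settles, then find the true tip height before pushing lower.

Emit:
jog_arm(targets="-0.8 0 -0.6 0 0 0 0.65; -1.5 0 -1.3 0 0 0 0.65; -2.7 0 -2.3 0 0 0 0.65; -4.2 0 -3.5 0 0 0 0.65; -6.1 0 -5.1 0 0 0 0.65; -9.2 0 -7.7 0 0 0 0.65; -15 0 -12.9 0 0 0 0.65; -23 0 -19.3 0 0 0 0.65")

```text
clock: 15.1
tcp_pos: [0.5525, 0.1049, 0.0276]
tool_rot: [-0.256, 0.623, 0.704, 0.227]
ft_force: [0.5, 0.5, -0.4]
width: 0.0297
```

```bash
python3 - <<'E'
from h import *
s=arm.state(); print(s["clock"],s["tcp_pos"].round(4),s["ft_force"])
for n in ("scene","wrist","top"): cv2.imwrite(f"pics/{n}10.png",imaging.grab_frame(n))
I=cv2.imread("pics/scene10.png"); cv2.imwrite("pics/s10c.png",cv2.resize(I[120:270,200:370],None,fx=4,fy=4))
I=cv2.imread("pics/top10.png"); cv2.imwrite("pics/t10c.png",cv2.resize(I[160:290,210:370],None,fx=4,fy=4))
E
```

```text
15.1 [0.5525 0.1049 0.0276] [ 0.51105237  0.45959687 -0.35439506]
```

View pics/s10c.png

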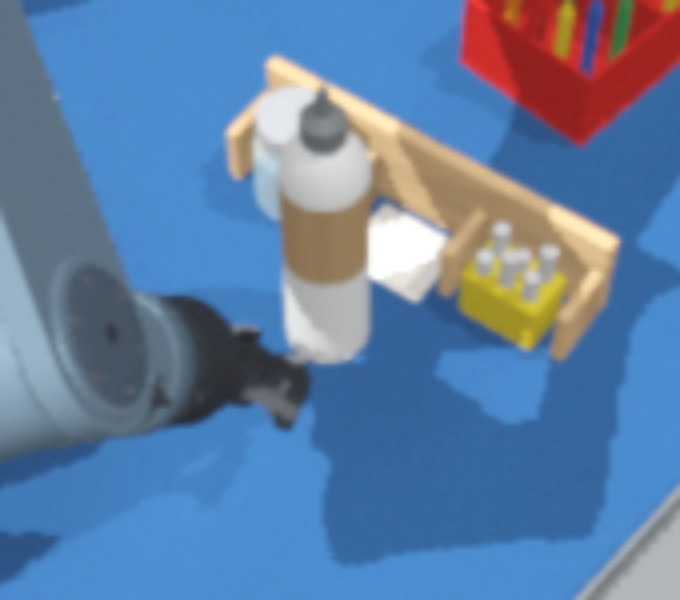

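View pics/t10c.png

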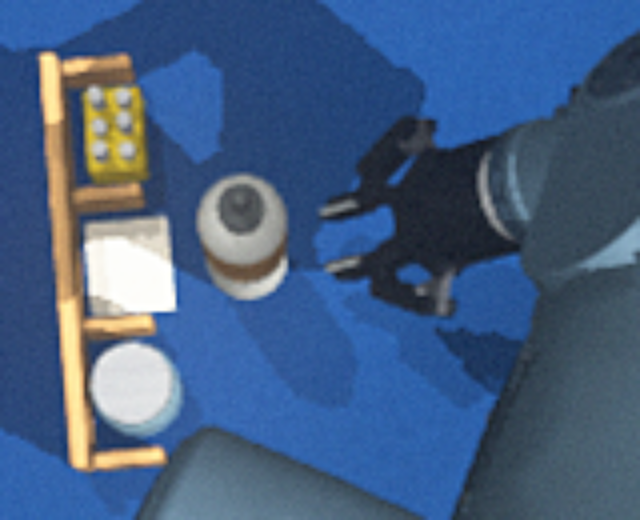

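View pics/wrist10.png

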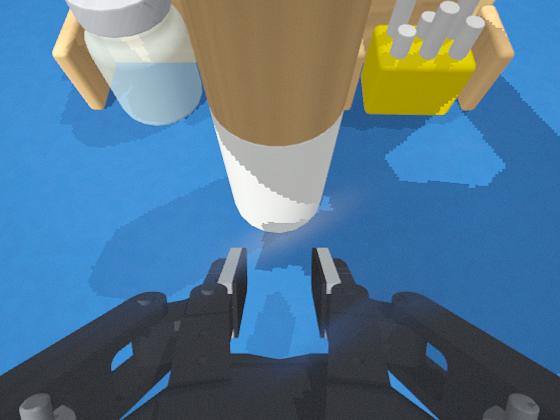

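```bash
python3 - <<'E'
from h import *
s=arm.state(); R=Rnow(s); T=s["tcp_pos"]
def tri(a,b):
    Pm=[c[0]@np.c_[c[1],c[2]] for c in (cal("top"),cal("scene"))]
    X=cv2.triangulatePoints(Pm[0],Pm[1],np.array(a,float),np.array(b,float)).ravel(); X=X[:3]/X[3]
    print(X.round(4),"tool",(R.T@(X-T)*1000).round(1),"reproj err",(proj("top",X)[0]-a).round(1),(proj("scene",X)[0]-b).round(1))
for b in ((275,208),(277,213),(276,210)): tri((290.5,213),b)
for b in ((262.5,202.5),(265,203)): tri((292,227),b)
print(proj("top",[T+R@[0,0,.017],T+R@[.011,.015,.017],T+R@[.011,-.015,.017]]), (proj("scene",[T+R@[0,0,.017],T+R@[.011,.015,.017],T+R@[.011,-.015,.017],T+R@[-.011,.015,.017]])-[200,120])*4)
E
```

```text
[0.5708 0.101  0.0543] tool [ 12.8  17.4 -24.3] reproj err [-0.4 -0.3] [-0.8  0.2]
[0.5748 0.1014 0.034 ] tool [-0.3 21.5 -8.7] reproj err [-0.6 -0.5] [-1.3  0.3]
[0.5725 0.1013 0.0461] tool [  7.6  19.2 -17.9] reproj err [-0.5 -0.4] [-1.1  0.2]
[0.5331 0.0955 0.0482] tool [  8.1 -20.7 -20.2] reproj err [-0.2 -0.1] [-0.3  0.1]
[0.535  0.0973 0.0445] tool [  7.  -18.5 -16.4] reproj err [-0.9 -0.7] [-1.7  0.4]
[[284.50169854 221.86983567]
 [280.95944675 216.42997081]
 [281.99940671 227.12465809]] [[292.23838047 355.79599666]
 [317.87420283 352.20132856]
 [281.28819015 330.35036473]
 [303.23990325 381.36091295]]
```

Emit:
jog_arm(targets="-1.9 0 2.3 0 0 0 0.65; -3.9 0 4.6 0 0 0 0.65; -5.8 0 6.9 0 0 0 0.65; -7.7 0 9.2 0 0 0 0.65; -9.6 0 11.5 0 0 0 0.65; -11.6 0 13.8 0 0 0 0.65; -11.6 0 13.8 0 0 0 0.65")

```text
clock: 16.12
tcp_pos: [0.5522, 0.1055, 0.0092]
tool_rot: [-0.256, 0.623, 0.703, 0.227]
ft_force: [0.3, -0.3, 0.0]
width: 0.0297
```

```bash
python3 - <<'E'
from h import *
s=arm.state(); print(s["clock"],s["tcp_pos"].round(4),s["ft_force"])
for n in ("scene","wrist"): cv2.imwrite(f"pics/{n}11.png",imaging.grab_frame(n))
I=cv2.imread("pics/scene11.png"); cv2.imwrite("pics/s11c.png",cv2.resize(I[180:240,220:300],None,fx=9,fy=9,interpolation=2))
E
```

```text
16.125 [0.5522 0.1055 0.0092] [ 0.26299681 -0.31505299  0.01874432]
```

View pics/s11c.png

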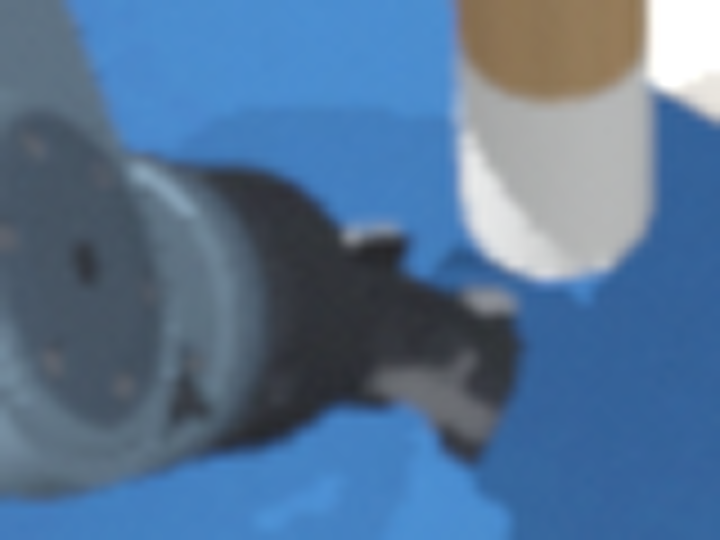

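Emit:
jog_arm(targets="-0.6 0 0.8 0 0 0 0.65; -1.3 0 1.5 0 0 0 0.65; -1.9 0 2.3 0 0 0 0.65; -2.6 0 3.1 0 0 0 0.65; -3.2 0 3.8 0 0 0 0.65; -3.9 0 4.6 0 0 0 0.65; -4.5 0 5.4 0 0 0 0.65; -4.5 0 5.4 0 0 0 0.65")

```text
clock: 17.23
tcp_pos: [0.5523, 0.1056, 0.0023]
tool_rot: [-0.256, 0.623, 0.703, 0.227]
ft_force: [-0.1, 0.4, 0.5]
width: 0.0299
```

```bash
python3 - <<'E'
from h import *
s=arm.state(); print(s["clock"],s["tcp_pos"].round(4),s["ft_force"])
for n in ("wrist","top","scene"): cv2.imwrite(f"pics/{n}12.png",imaging.grab_frame(n))
R=Rtool(40); 
for P in ([.547,.155],[.5405,.209],[.538,.239]):
    P=np.array(P); print(delta(np.r_[P-.020*U[:2],.002],R))
I=cv2.imread("pics/top12.png"); cv2.imwrite("pics/t12c.png",cv2.resize(I[160:290,210:370],None,fx=4,fy=4))
E
```

```text
17.225 [0.5523 0.1056 0.0023] [-0.11349134  0.37052555  0.45652258]
(array([22.5,  0.5, 19.5]), array([-0.003,  0.   ,  0.004]))
(array([64.2,  0.6, 54.4]), array([-0.003,  0.   ,  0.004]))
(array([87.2,  1.7, 73.8]), array([-0.003,  0.   ,  0.004]))
```

View pics/wrist12.png

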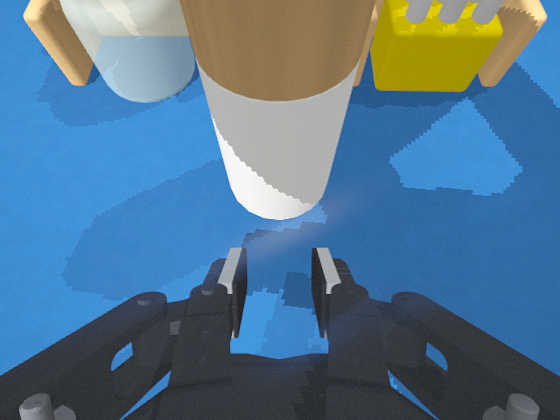

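View pics/t12c.png

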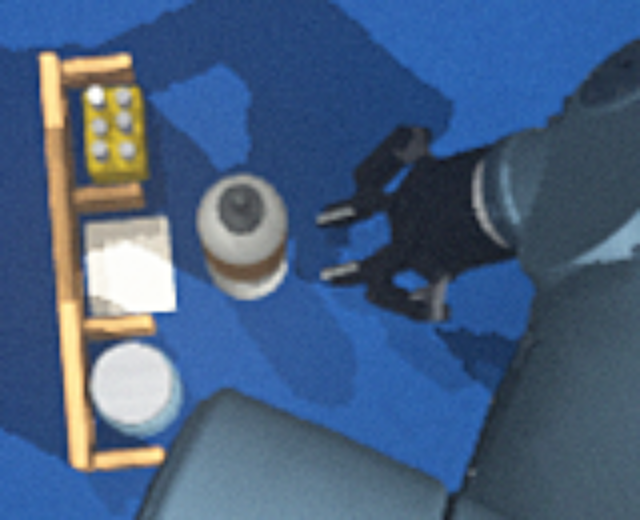

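Emit:
jog_arm(targets="6.1 0 5.1 0 0 0 0.65; 11.5 0 9.6 0 0 0 0.65; 15.3 0 12.9 0 0 0 0.65; 18.4 0 15.4 0 0 0 0.65; 20.7 0 17.4 0 0 0 0.65; 22.2 0 18.6 0 0 0 0.65; 23.7 0 19.9 0 0 0 0.65; 25.3 0 21.2 0 0 0 0.65")

```text
clock: 18.38
tcp_pos: [0.5487, 0.1379, 0.0025]
tool_rot: [-0.256, 0.623, 0.703, 0.227]
ft_force: [0.2, -3.6, -0.0]
width: 0.03
```

Emit:
jog_arm(targets="1.5 0 1.3 0 0 0 0.65; 3.4 0 2.9 0 0 0 0.65; 5.7 0 4.8 0 0 0 0.65; 8.4 0 7.1 0 0 0 0.65; 11.5 0 9.6 0 0 0 0.65; 14.6 0 12.2 0 0 0 0.65; 17.6 0 14.8 0 0 0 0.65; 20.7 0 17.4 0 0 0 0.65")

```text
clock: 19.38
tcp_pos: [0.5451, 0.1654, 0.0024]
tool_rot: [-0.256, 0.623, 0.703, 0.227]
ft_force: [0.1, -3.7, 0.6]
width: 0.03
```

```bash
python3 - <<'E'
from h import *
s=arm.state(); print(s["clock"],s["tcp_pos"].round(4),s["ft_force"])
for n in ("wrist","top","scene"): cv2.imwrite(f"pics/{n}13.png",imaging.grab_frame(n))
R=Rtool(40); 
for P in ([.5405,.209],[.538,.239]):
    P=np.array(P); print(delta(np.r_[P-.020*U[:2],.002],R))
I=cv2.imread("pics/top13.png"); cv2.imwrite("pics/t13c.png",cv2.resize(I[160:290,210:370],None,fx=4,fy=4))
I=cv2.imread("pics/scene13.png"); cv2.imwrite("pics/s13c.png",cv2.resize(I[120:270,200:370],None,fx=4,fy=4))
E
```

```text
19.375 [0.5451 0.1654 0.0024] [ 0.14860317 -3.7222973   0.64468146]
(array([17.7,  0.8, 15.5]), array([-0.003, -0.   ,  0.004]))
(array([40.8,  1.9, 34.9]), array([-0.003, -0.   ,  0.004]))
```

View pics/wrist13.png

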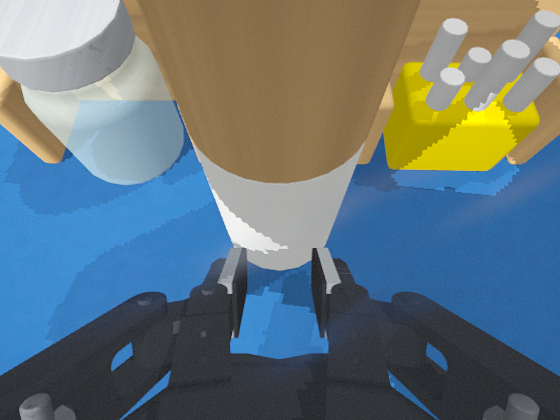

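View pics/t13c.png

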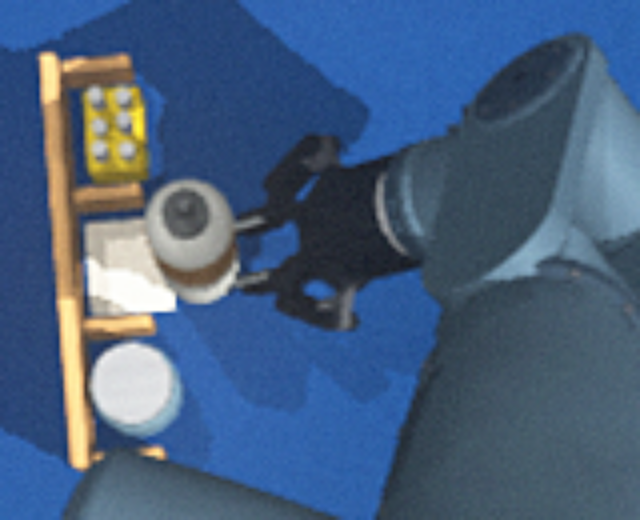

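View pics/s13c.png

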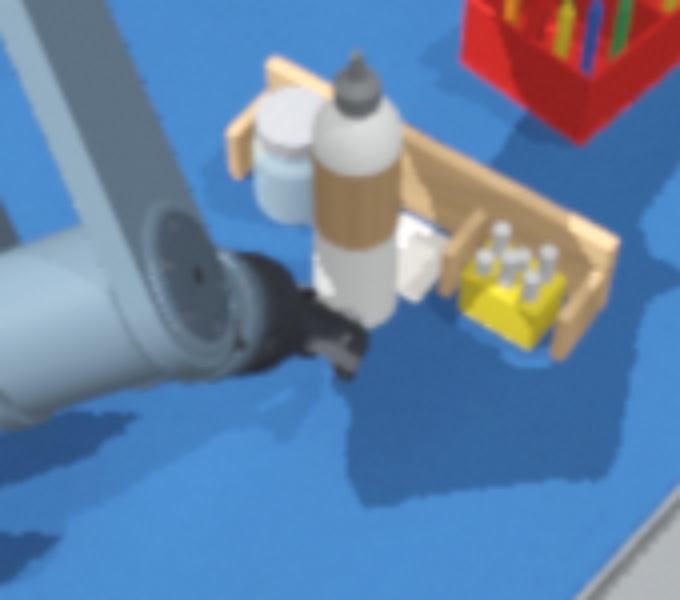

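Emit:
jog_arm(targets="2.3 0.1 2 0 0 0 0.65; 6.1 0.3 5.2 0 0 0 0.65; 9.9 0.5 8.5 0 0 0 0.65; 13.7 0.6 11.7 0 0 0 0.65; 17.5 0.8 15 0 0 0 0.65; 21.3 1 18.2 0 0 0 0.65; 25.1 1.2 21.5 0 0 0 0.65; 28.9 1.3 24.7 0 0 0 0.65")

```text
clock: 20.52
tcp_pos: [0.542, 0.2033, 0.0022]
tool_rot: [-0.256, 0.623, 0.703, 0.227]
ft_force: [1.5, -4.4, 2.1]
width: 0.0293
```

```bash
python3 - <<'E'
from h import *
s=arm.state(); print(s["clock"],s["tcp_pos"].round(4),s["ft_force"])
for n in ("wrist","top","scene"): cv2.imwrite(f"pics/{n}14.png",imaging.grab_frame(n))
R=Rtool(40); 
for P in ([.538,.239],):
    P=np.array(P); print(delta(np.r_[P-.020*U[:2],.002],R))
I=cv2.imread("pics/top14.png"); J=cv2.imread("pics/scene14.png")
cv2.imwrite("pics/c14.png",np.hstack([cv2.resize(I[165:275,210:310],None,fx=4,fy=4),cv2.resize(J[130:240,250:350],None,fx=4,fy=4)]))
E
```

```text
20.525 [0.542  0.2033 0.0022] [ 1.52082855 -4.3525674   2.06402969]
(array([11.8,  0.5, 10.2]), array([-0.003, -0.001,  0.004]))
```

View pics/wrist14.png

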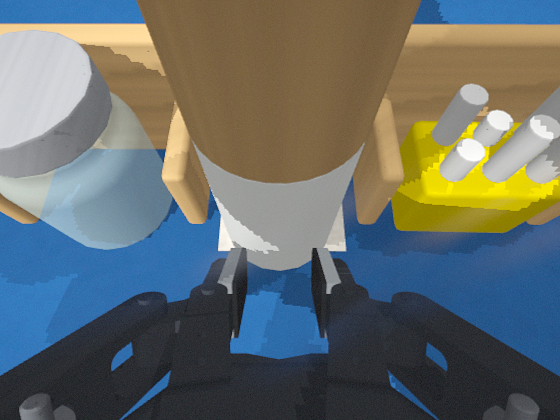

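View pics/c14.png

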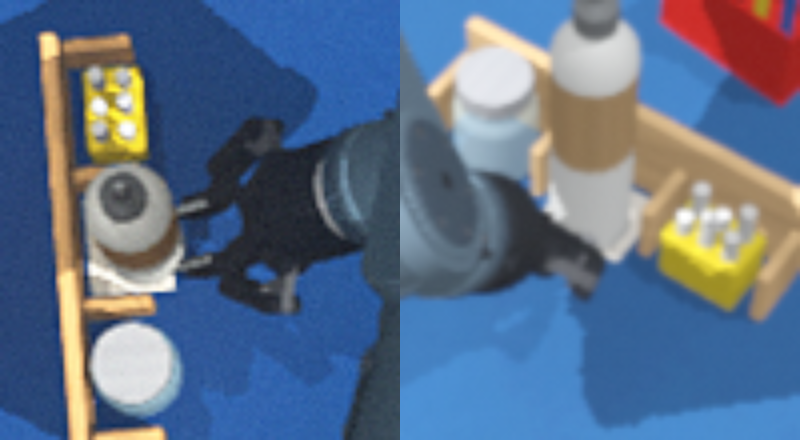

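Emit:
jog_arm(targets="1.1 0.1 1 0 0 0 0.65; 2.6 0.1 2.3 0 0 0 0.65; 4.1 0.2 3.6 0 0 0 0.65; 5.6 0.2 4.9 0 0 0 0.65; 7.1 0.3 6.2 0 0 0 0.65; 8.4 0.4 7.2 0 0 0 0.65; 9.2 0.4 7.9 0 0 0 0.65; 10 0.4 8.6 0 0 0 0.65")

```text
clock: 21.68
tcp_pos: [0.541, 0.2158, 0.002]
tool_rot: [-0.256, 0.623, 0.703, 0.227]
ft_force: [-0.1, -5.6, 2.8]
width: 0.03
```

Emit:
jog_arm(targets="0.4 0 0.3 0 0 0 0.65; 0.8 0 0.6 0 0 0 0.65; 1.1 0 1 0 0 0 0.65; 1.5 0 1.3 0 0 0 0.65")

```text
clock: 22.18
tcp_pos: [0.5408, 0.2177, 0.002]
tool_rot: [-0.256, 0.623, 0.703, 0.227]
ft_force: [-0.1, -4.6, 3.1]
width: 0.03
```

Emit:
jog_arm(targets="0.4 0 0.3 0 0 0 0.65; 0.8 0 0.6 0 0 0 0.65; 1.1 0 1 0 0 0 0.65; 1.5 0 1.3 0 0 0 0.65")

```text
clock: 22.68
tcp_pos: [0.5406, 0.2196, 0.002]
tool_rot: [-0.256, 0.623, 0.703, 0.227]
ft_force: [1.3, -5.9, 3.3]
width: 0.0296
```

```bash
python3 - <<'E'
from h import *
s=arm.state(); print(s["clock"],s["tcp_pos"].round(4),s["ft_force"])
for n in ("wrist","top"): cv2.imwrite(f"pics/{n}15.png",imaging.grab_frame(n))
I=cv2.imread("pics/top15.png"); J=cv2.imread("pics/wrist15.png")
cv2.imwrite("pics/c15.png",np.hstack([cv2.resize(I[165:275,210:310],(400,440)),cv2.resize(J,None,fx=.7,fy=440/420)]))
E
```

```text
22.675 [0.5406 0.2196 0.002 ] [ 1.30149221 -5.85903633  3.30875685]
```

View pics/c15.png

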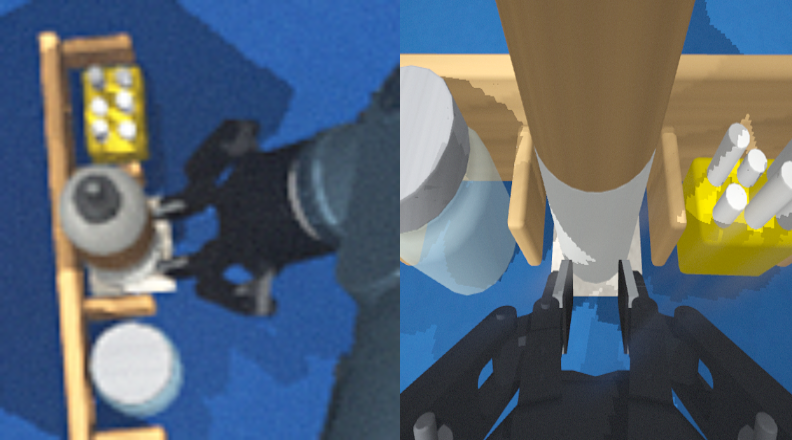

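Emit:
jog_arm(targets="0.4 0 0.3 0 0 0 0.65; 0.8 0 0.6 0 0 0 0.65; 1.1 0 1 0 0 0 0.65; 1.5 0 1.3 0 0 0 0.65")

```text
clock: 23.28
tcp_pos: [0.5407, 0.2206, 0.0019]
tool_rot: [-0.255, 0.623, 0.704, 0.227]
ft_force: [-0.1, -12.2, 5.1]
width: 0.0297
```

The force rose from 6 to 12 N and the forward motion slowed, so the bottle is against the back board. I'll back off slowly.

Emit:
jog_arm(targets="-0.8 0 -0.6 0 0 0 0.65; -1.5 0 -1.3 0 0 0 0.65; -2.7 0 -2.3 0 0 0 0.65; -4.2 0 -3.5 0 0 0 0.65; -7 0 -5.9 0 0 0 0.65; -12 0 -10.1 0 0 0 0.65; -20 0 -16.8 0 0 0 0.65; -30 0 -25.2 0 0 0 0.65")

```text
clock: 24.28
tcp_pos: [0.5447, 0.1823, 0.0018]
tool_rot: [-0.256, 0.623, 0.703, 0.227]
ft_force: [0.4, -0.9, -0.1]
width: 0.03
```

Emit:
jog_arm(targets="-15 0 -13 0 0 0 0.65; -30 0 -26 0 0 0 0.65; -45 0 -39 0 0 0 0.65; -60 0 -52 0 0 0 0.65; -75 0 -65 0 0 0 0.65; -75 0 -65 0 0 0 0.65")

```text
clock: 25.02
tcp_pos: [0.5575, 0.0828, 0.0035]
tool_rot: [-0.255, 0.624, 0.703, 0.227]
ft_force: [0.3, -0.1, 1.0]
width: 0.0298
```

```bash
python3 - <<'E'
from h import *
s=arm.state(); print(s["clock"],s["tcp_pos"].round(4),s["ft_force"])
for n in ("wrist","top","scene"): cv2.imwrite(f"pics/{n}16.png",imaging.grab_frame(n))
I=cv2.imread("pics/top16.png"); J=cv2.imread("pics/scene16.png")
cv2.imwrite("pics/c16.png",np.hstack([cv2.resize(I[165:275,210:310],None,fx=4,fy=4),cv2.resize(J[105:215,250:350],None,fx=4,fy=4)]))
a=np.linspace(0,2*np.pi,72); b=(.538,.239)
for b in ((.538,.239),(.538,.236),(.538,.242)):
    P=np.c_[b[0]+.028*np.cos(a),b[1]+.028*np.sin(a),0*a]
    t=(proj("top",P)-[210,165])*4; q=(proj("scene",P)-[250,105])*4; print(b,"top right/bottom",t[:,0].max().round(1),t[:,1].max().round(1),"scene right/bottom",q[:,0].max().round(1),q[:,1].max().round(1), "wrist bottom",proj("wrist",P)[:,1].max())
E
```

```text
25.025 [0.5575 0.0828 0.0035] [ 0.34170107 -0.0699452   1.01855498]
(0.538, 0.239) top right/bottom 160.9 285.2 scene right/bottom 239.7 339.6 wrist bottom 74.23260737195454
(0.538, 0.236) top right/bottom 165.2 285.3 scene right/bottom 236.9 342.2 wrist bottom 77.48816672684002
(0.538, 0.242) top right/bottom 156.6 285.1 scene right/bottom 242.5 337.0 wrist bottom 71.01335385001597
```

View pics/c16.png

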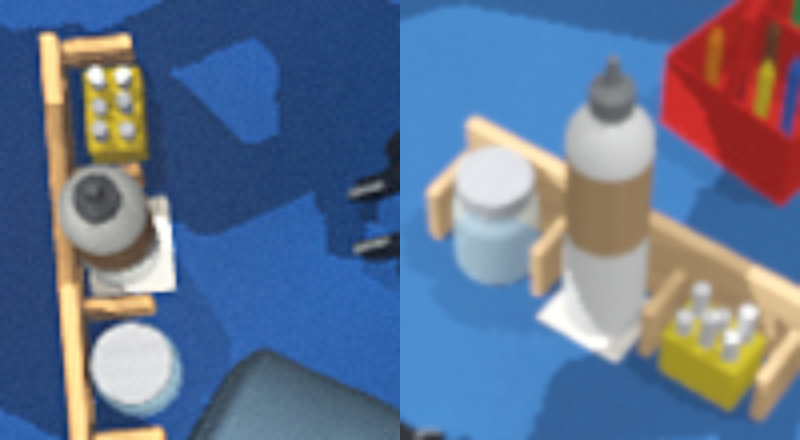

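View pics/wrist16.png

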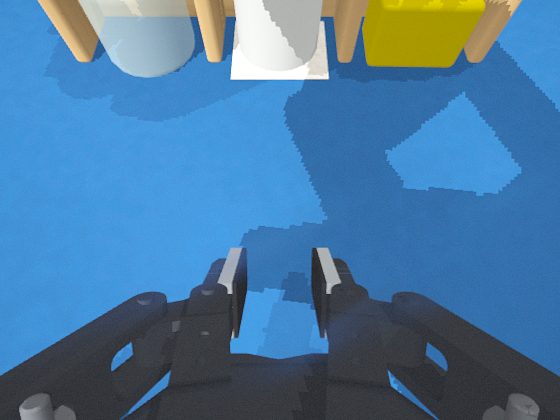

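View pics/scene16.png

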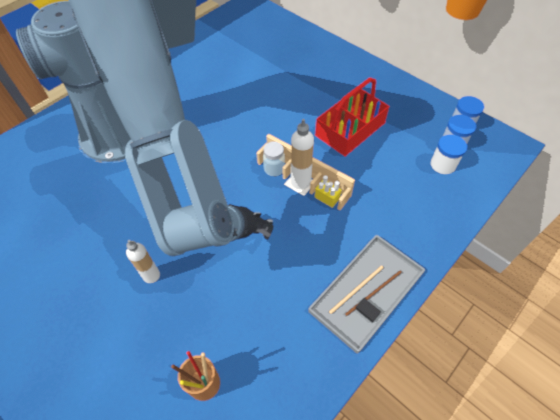

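```bash
python3 - <<'E'
from h import *
print(ray("top",(234.2,212.8),.23),ray("scene",(250+213/4,105+62/4),.24))
a,b=[cv2.imread(f"pics/top{i}.png") for i in(0,16)]
for nm,(x0,y0,x1,y1) in dict(jar=(230,243,258,272),chalk=(228,176,250,208),caddy=(100,198,190,258),cup=(418,130,465,178)).items():
    print(nm,cv2.phaseCorrelate(cv2.cvtColor(a[y0:y1,x0:x1],6).astype(float),cv2.cvtColor(b[y0:y1,x0:x1],6).astype(float)))
order.finish_job(); print(arm.state()["clock"])
E
```

```text
[0.53704705 0.23582627 0.23      ] [0.54107909 0.23846363 0.24      ]
jar ((-0.0988579873865092, 0.025652056927874867), 0.9835375922550681)
chalk ((-0.1053659926101016, -0.01577274309507004), 0.9871101813670302)
caddy ((-1.0345803104033564, -0.32575756714340187), 0.470223870942039)
cup ((-0.014527262325636059, -0.0626737485234301), 0.9336662655264798)
the job is handed in; nothing more can be done
the job is handed in; nothing more can be done
```

The bottle is in the free bay, upright and against the back board. I handed the job in at about 25 s, with the gripper more than 100 mm clear. However, part of the push was higher on the foot than you asked.

**How it went:** I pushed the foot with the two fingertips held 30 mm apart and the gripper tilted 40°. I did not grip or lift the bottle, and nothing came near the label in the pictures.

**What went wrong:** The fingertips turned out to sit about 30 mm farther back than I took from `arm.tips_ahead`.
- For the first 280 mm or so, the contact was roughly 40–45 mm above the table, not within 30 mm.
- At about y = 0.155 the bottle leaned roughly 3° forward.
- I backed off slowly and it settled upright again. I then lowered the fingers about 25 mm and pushed the rest at about 20 mm height, with forces of about 4 to 6 N.

**Last checks:**
- **Fully home:** the push force rose to about 12 N and the bottle stopped advancing. Its foot measured about (0.538, 0.240), against a computed home position of (0.538, 0.239). The strip of paper showing in front of it was about 6 mm, as expected.
- **Upright:** the cap is above the foot to within about 5 mm, which is my measuring error.
- **Jar, chalk holder and pencil cup:** none had shifted in the top picture (under 0.15 px).
- **Caddy:** the same check gave a 1 px shift with low confidence. The arm's shadow had changed over it and it looks unmoved in the scene view; the gripper was never near it.
- **Look-alike bottles:** one stands where it was. The arm hid the other in the last picture, but the gripper passed well clear of it.

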